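# Clamp the parts bin and hang its cup

### The job

Screw the clamp down onto the foot of the grey parts bin by swinging its T-bar handle clockwise (seen from above) until the rubber pad meets the foot, then snug it firmly, about a quarter turn more, without forcing it. Once it is clamped, hang the small steel cup by its own hook over the bin's rim, outside the wall opposite the clamp, and let go, without shoving the lube bottle out of its place.

Things in the scene. Friction and masses are not known exactly. Their poses are not given: they have to be found in the camera images.
- clamp: Fixed clamp board: plywood, 12 mm thick, x +-90, y -220 to +70 mm, with a dark steel C-shaped screw clamp at its +y end. Origin at table level under the vertical screw axis, z up. Column at y = 40 to 68 mm; arm and boss (38 mm wide) reach over the axis, top at z = 102 mm. The bin stands on the board at the -y side.
- tbar (a joint): T-bar handle angle, rad, 0 to 11, growing clockwise seen from above: lowers handle and pad 3.18 mm per rad (20 mm a turn). At 0 bar_end points to the clamp's +x and the pad face is 44 mm above the table. The pad meets the bin's foot at 6.9. Handle friction 0.35 N m, stays where left. Snug: 1 to 2.5 rad past meeting; over 3.3 rad past is overtightened.
- bar_mid (a point): Centre of the T-bar, on the screw axis, 165 mm above the table at joint 0. Level steel rod 12 mm thick, 110 mm between the centres of its end balls (20 mm diameter); hub 24 mm diameter. Either half can be pushed sideways. Under the bar there is only the screw on the axis (17 mm thick) and, at least 28 mm below the rod, the clamp's arm.
- bar_end (a point): Centre of one end ball of the T-bar, 55 mm from the axis, turning with the bar.
- pad: Round rubber pad, 32 mm diameter, under the screw; moves up and down without turning. Its origin lies on the screw axis, 44 mm below its face. After it meets the foot the rubber yields: the press grows about 32 N per rad of handle, and the torque needed at the handle by 0.1 N m per rad.
- bin: Loose grey plastic bin, 0.9 kg, 150 (x) x 120 (y) mm, walls 4 mm, rim 105 mm above its underside (117 above the table). A flat foot 80 mm wide, 10 mm thick reaches from y = +60 to +172 mm under the pad. Origin at the centre of the underside of the 150 x 120 box, z up. Wall opposite the clamp: y = -60 (outside) to -56 mm. Two brake pads lie inside, up to 30 mm high.
- cup: Loose open steel cup, 0.15 kg, upright: 48 (x) x 46 (y) x 50 mm high. Origin at the centre of its underside, z up. On its +y side a strap 36 mm wide rises to a square hook: strap y = 23 to 26 mm, bridge z = 75 to 79 mm, lip y = 42 to 45 mm hanging down to z = 53 mm: a slot 16 mm wide, 22 mm deep, open downwards. Grip from above across its 48 mm sides.
- cup_hook (a point): Middle of the underside of the hook's bridge: (0, 34, 75) mm in the cup's frame. It must come over the bin wall and rest on the rim.
- lube: Clear capped lube bottle, upright, 48 mm diameter, 115 mm high, origin at the centre of its underside; a bystander. Cup and bottle may have changed places.
There are look-alikes about, which are no part of the job. What is shaped like the cup but pink or red is not meant.

How it is judged:
By the outcome, as a careful person would: the job done as asked, in the order asked, and still so for the second after the job is handed in, with the robot touching nothing.
It also fails if it takes over 64 s, if anything falls off the work surface, if the arm or the gripper's body presses on something with over 40 N, if the wrist force passes 120 N, or if a joint passes its speed limit or range.

### The arm

A 7-joint arm with a two-finger parallel gripper is mounted at the origin on the work surface. World frame = base frame: x ahead of the robot, y to its left, z up, the work surface at z = 0. Lengths are in m, angles in rad, forces in N, time in s.
With the tool pointing down it reaches from about 0.425 to 0.825 m from the base axis. Payload 3.6 kg.
Tool frame: the origin (TCP) lies at the very end of the fingers, on their centre line; the grasp point (between the pads) lies 19 mm behind it (bot.grip_depth is the distance from the TCP to the grasp point, in m); z points along the fingers, y is the direction in which the jaws open and shut (so a half turn about z gives the same grasp; the last joint's range is limited). The gripper opens to 93 mm and grips with 3 to 60 N. Pads are 15 mm wide; open, the fingers measure 128 mm over their backs; the gripper's body (75 mm by 188 mm) begins 65 mm behind the grasp point.
Start: joints at [-1.137, 0.615, -0.013, 1.423, 0.008, 1.103, -0.04], TCP at [0.288, 0.582, 0.219] pointing down, gripper open.
Joint ranges: [-3.12, 3.12], [-0.3, 2.06], [-1.34, 1.32], [0.26, 2.42], [-1.36, 4.5], [0.01, 1.98], [-2.84, 2.84]. Speed limits (rad/s): [2.79, 2.79, 3.14, 3.14, 3.14, 3.14, 3.14].

### API

Orientations are given as a unit quaternion [x, y, z, w].
In Python, from cell import bot, get_image, get_calibration gives the robot as it stands.
- The arm moves only by the tool drive_tool, never from a script. Its argument "plan" is a list that holds one entry, the list of rows, each a list of 7 numbers: the turn, a rotation vector about the world's x, y, z in degrees, then the shift along the world's x, y, z in mm, then the opening in per cent of the stroke, from 0 (shut) to 100 (fully open). In form: [[[rx, ry, rz, tx, ty, tz, fingers], ...]]. A call has 1 to 12 rows; each row is the pose to reach, as a shift and turn from the pose commanded when the call began; what a row does not reach only later rows make up. A row lasts 1/10 s, in which the tool goes at most 50 mm and 8.59 degrees, less where a joint would pass 70% of its speed; a pose out of reach is approached as far as the arm can. A call with a gripper value outside its range is refused whole. The fingers move at their own pace and stop on an object; "grip_force" is the grip in N (left out, the last holds). Time passes only in rows, so rows that repeat a pose let the fingers close. It gives the time, the measured TCP pose, the force and the opening at its end, in the units of the state.
- bot.get_obs(): the state, without advancing time (a new reading comes with each control period).
- get_image(name): name is "scene" or "top" or "wrist"; returns the picture (384x512x3 uint8, blue, green, red); there is no depth.
- get_calibration(name): a dict with "fov_y" (degrees; the focal length in pixels is half the picture's height over the tangent of half this angle, whatever the lens; pixels are square), "cx", "cy" (the principal point, pixels), "pose" (4x4, takes a point from camera to world coordinates). Camera axes: x right, y down, z forward; pixel columns grow to the right and rows downward; lengths in m; the calibration is good to about 2 mm. A picture is of the moment at which its call begins: read the wrist's pose just before it. get_calibration takes no time and is no camera call; for the wrist camera it gives the pose at the moment of the call.
- bot.job_done(): hands the job in, once; it reports no verdict.
The state is a dict: "t": time; "joints": joint angles; "qvel": joint speeds; "joint_efforts": joint torques, N m; "position": TCP position; "tcp_rot": TCP orientation; "force": force on the tool from outside, world axes, zero at the start; "moment": the same for the moment, N m; "finger_gap": finger opening in m.
Only numpy, scipy, OpenCV 4.12 (cv2) and the standard library are available. Lean on these libraries where they do the work, as an engineer would, in place of code of your own. Each camera call takes 0.05 s, during which the arm holds its last target.

## Working session

There is one attempt and no reset: what is moved stays moved. The work goes in short steps, Python scripts to look and compute and a tool call to move; the robot and the scene stay as the last step left them, time stands still between calls to the robot, and variables do not carry over. Pictures are saved under pics/ and viewed, and the job is handed in when it is done.

Besides the shell and the picture viewer there is one more tool, called after "Emit:" by a JSON object that holds its "op" and its "data", one argument or row to a line. drive_tool: Moves the arm, as the interface text tells. Its arguments: {"type":"object","properties":{"plan":{"type":"array","items":{"type":"array","items":{"type":"array","items":{"type":"number"}}}},"grip_force":{"type":"number"}},"required":["plan"]}

```bash
ls; mkdir -p pics; python3 - <<'E'
from cell import bot,get_image,get_calibration
import cv2
o=bot.get_obs();print(o['t'],o['position'],o['tcp_rot'],o['finger_gap'],o['force'],bot.grip_depth)
for n in ['scene','top','wrist']:
    c=get_calibration(n);print(n,c)
    cv2.imwrite(f'pics/{n}0.png',get_image(n))
E
```

```text
pics
0.0 [0.28806523 0.5818086  0.21751215] [ 2.27806415e-01  9.73705628e-01 -1.23008903e-03 -2.71188360e-04] 0.09271596420483949 [0.06919117 0.11597166 0.13504185] 0.0188
scene {'fov_y': 53.63890340775449, 'cx': 256.2894061527782, 'cy': 196.20678956424143, 'pose': array([[-0.73068969,  0.3592059 , -0.58057187,  1.01904466],
       [ 0.68268485,  0.39169596, -0.61685952,  0.40044874],
       [ 0.00582808, -0.84708051, -0.53143263,  0.56675673],
       [ 0.        ,  0.        ,  0.        ,  1.        ]])}
top {'fov_y': 51.5862021270988, 'cx': 258.33069838895113, 'cy': 200.90953548151353, 'pose': array([[ 0.15418635, -0.96580468,  0.2084416 ,  0.35821532],
       [-0.98802834, -0.15181484,  0.02742733, -0.1188008 ],
       [ 0.00515509, -0.21017512, -0.97765016,  1.04711269],
       [ 0.        ,  0.        ,  0.        ,  1.        ]])}
wrist {'fov_y': 61.15315328537916, 'cx': 255.4052285474007, 'cy': 193.3294616232462, 'pose': array([[ 0.44360794,  0.86081225,  0.24942788,  0.21786982],
       [ 0.89621759, -0.42531686, -0.12609365,  0.61782904],
       [-0.00245708,  0.27947779, -0.96014901,  0.38476469],
       [ 0.        ,  0.        ,  0.        ,  1.        ]])}
```

View pics/scene0.png

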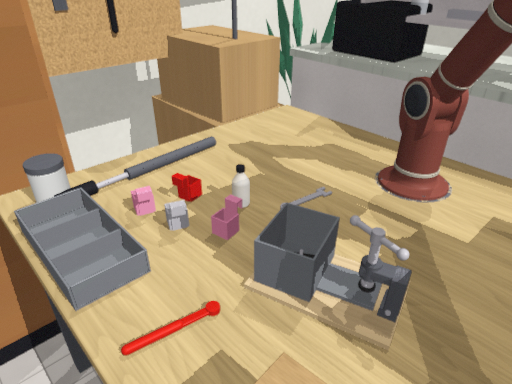

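View pics/top0.png

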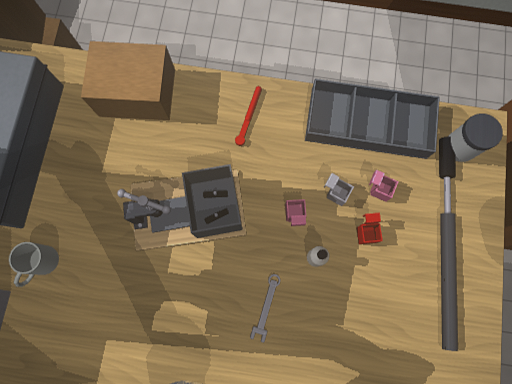

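View pics/wrist0.png

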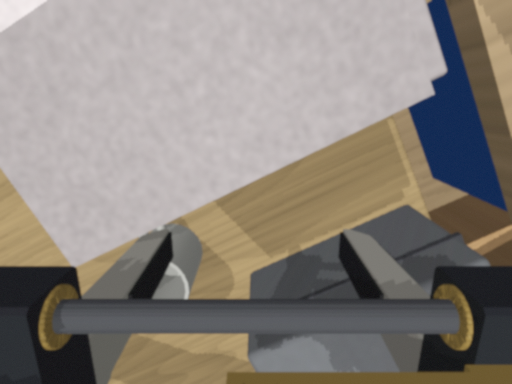

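```bash
cat > h.py <<'E'
import numpy as np,cv2
from cell import bot,get_image,get_calibration
def K(c):
    f=192/np.tan(np.radians(c['fov_y']/2));return f
def ray(c,u,v):
    f=K(c);d=np.array([(u-c['cx'])/f,(v-c['cy'])/f,1]);P=c['pose'];return P[:3,3],P[:3,:3]@d
def onz(c,u,v,z):
    o,d=ray(c,u,v);return o+d*(z-o[2])/d[2]
def proj(c,p):
    P=c['pose'];q=P[:3,:3].T@(np.array(p)-P[:3,3]);f=K(c);return np.array([c['cx']+f*q[0]/q[2],c['cy']+f*q[1]/q[2]])
def tri(l):
    A=np.zeros((3,3));b=np.zeros(3)
    for c,u,v in l:
        o,d=ray(c,u,v);d=d/np.linalg.norm(d);M=np.eye(3)-np.outer(d,d);A+=M;b+=M@o
    x=np.linalg.solve(A,b)
    res=[np.linalg.norm(np.cross(x-ray(c,u,v)[0],ray(c,u,v)[1]/np.linalg.norm(ray(c,u,v)[1]))) for c,u,v in l]
    return x,res
def crop(img,x0,y0,x1,y1,s,name):
    cv2.imwrite(name,cv2.resize(img[y0:y1,x0:x1],None,fx=s,fy=s,interpolation=cv2.INTER_CUBIC))
E
python3 - <<'E'
from h import *
t=cv2.imread('pics/top0.png');s=cv2.imread('pics/scene0.png')
crop(t,100,150,260,260,5,'pics/t_clamp.png')
crop(t,270,160,400,275,5,'pics/t_cup.png')
crop(s,230,190,420,340,4,'pics/s_clamp.png')
crop(s,120,155,270,250,5,'pics/s_cup.png')
E
```

```text
(no output)
```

View pics/t_clamp.png

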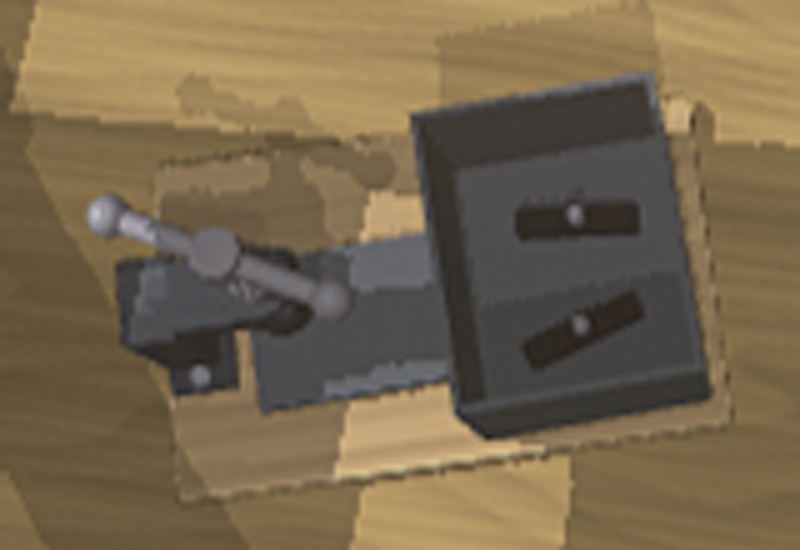

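View pics/t_cup.png

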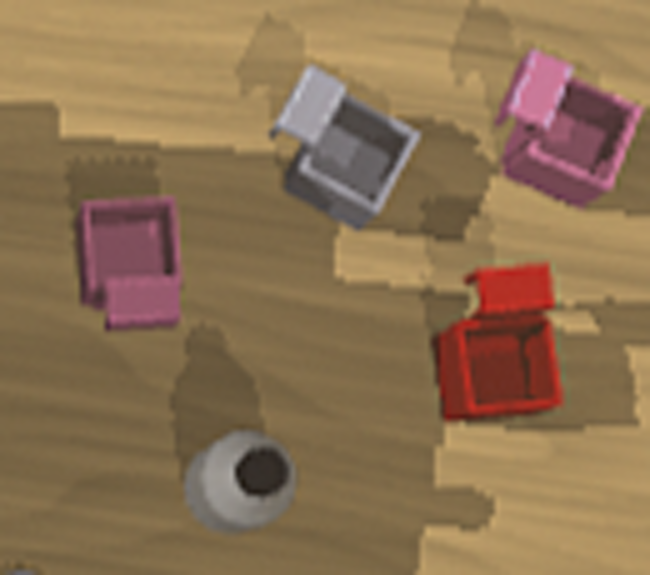

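View pics/s_clamp.png

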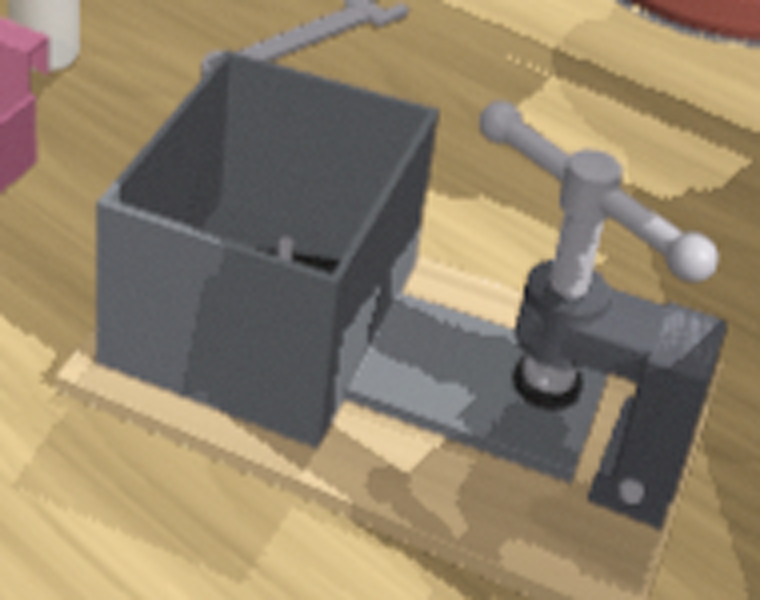

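View pics/s_cup.png

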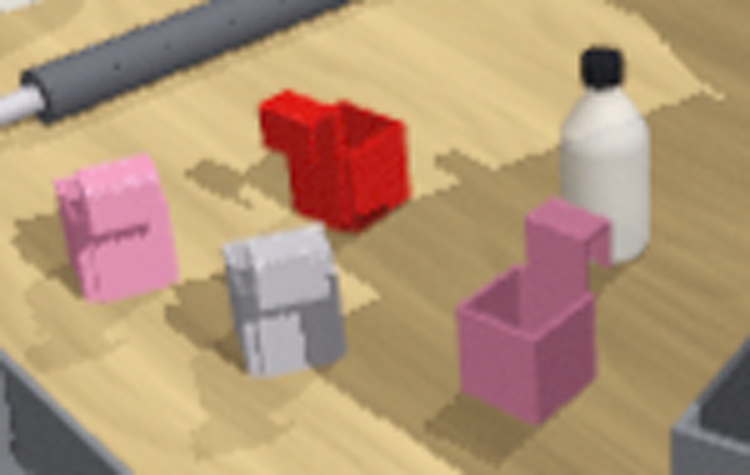

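```bash
python3 - <<'E'
from h import *
T=get_calibration('top');S=get_calibration('scene')
ct=lambda x,y:(T,100+x/5,150+y/5); cs=lambda x,y:(S,230+x/4,190+y/4)
ct2=lambda x,y:(T,270+x/5,160+y/5); cs2=lambda x,y:(S,120+x/5,155+y/5)
def p(n,l):
    x,r=tri(l);print(n,np.round(x*1000,1),np.round(np.array(r)*1000,1));return x
A=p('ballA',[ct(107,215),cs(690,257)])
B=p('ballB',[ct(330,298),cs(500,122)])
p('hubtop',[ct(213,253),cs(593,160)])
print((A+B)/2*1000,np.linalg.norm(A-B),np.degrees(np.arctan2((A-B)[1],(A-B)[0])))
# scene: rim corners
c=[p('rimNW',[ct(413,115),cs(335,275)]),p('rim NE',[ct(655,75),cs(98,200)]),p('SE',[ct(708,393),cs(230,55)]),p('SW',[ct(455,410),cs(437,113)])]
# on plane z=.117
for k in [cs(335,275),cs(98,200),cs(230,55),cs(437,113)]: print('S',np.round(onz(*k,.117)*1000,1))
for k in [ct(413,115),ct(655,75),ct(708,393),ct(455,410)]: print('T',np.round(onz(*k,.117)*1000,1))
# cup top bridge corners
print('cup')
for n,a,b in [('c1',(312,65),(222,243)),('c2',(347,95),None)]:
    if b: p(n,[ct2(*a),cs2(*b)])
for k in [(312,65),(347,95),(308,142),(275,130)]: print('bridge z79',np.round(onz(*ct2(*k),.079)*1000,1))
for k in [(347,95),(418,130),(360,213),(290,160)]: print('cup rim z50',np.round(onz(*ct2(*k),.05)*1000,1))
p('lube cap',[ct2(262,470),cs2(602,52)])
print(onz(*ct2(262,470),.115)*1000)
E
```

```text
ballA [517.7 218.6 158.1] [0.9 0.9]
ballB [495.4 110.4 157.7] [0.3 0.3]
hubtop [505.6 163.2 170.5] [0.5 0.5]
[506.52649517 164.5109746  157.9005779 ] 0.11041577157270989 78.3227033907302
rimNW [596.   99.6 118.1] [0.2 0.2]
rim NE [634.9 -12.4 115.3] [0.5 0.5]
SE [486.2 -63.9 106.3] [0.6 0.6]
SW [458.   53.  114.7] [0.4 0.4]
S [594.8  99.  117. ]
S [636.1 -10.5 117. ]
S [498.9 -53.6 117. ]
S [460.6  55.  117. ]
T [596.5  99.7 117. ]
T [634.8 -13.  117. ]
T [484.4 -64.  117. ]
T [458.   52.3 117. ]
cup
c1 [ 668.7 -269.3   86.5] [7. 7.]
bridge z79 [ 665.2 -265.9   79. ]
bridge z79 [ 652.3 -285.1   79. ]
bridge z79 [ 625.  -268.5   79. ]
bridge z79 [ 628.6 -251.4   79. ]
cup rim z50 [ 661.1 -290.1   50. ]
cup rim z50 [ 648.2 -328.6   50. ]
cup rim z50 [ 599.8 -303.7   50. ]
cup rim z50 [ 622.  -264.9   50. ]
lube cap [ 454.7 -259.7  115.6] [0.2 0.2]
[ 454.90959491 -259.97010201  115.        ]
```

Candidates for the cup in the top view are:
- grey at (339,188)
- dusky pink at (297,212)
- pink at (383,186)
- red at (370,230)

The close crop confirms that the grey steel one is the cup. The bottle is at (318,257). The clamp axis is near (506.5, 164.5) mm and the bar is at z≈158, so the joint is at about 2.1 rad. I'll move above the +y half of the bar, straddling it with the jaw perpendicular.

Emit:
{"op": "drive_tool", "data": {
  "plan": [
    [[0,0,8,15,-25,10,60],[0,0,16,35,-60,20,40],[0,0,24,55,-95,20,28],[0,0,32,75,-130,20,28],[0,0,40,95,-165,20,28],[0,0,48,115,-200,20,28],[0,0,56,135,-235,20,28],[0,0,64,155,-265,20,28],[0,0,72,175,-300,20,28],[0,0,80,195,-335,20,28],[0,0,88,210,-360,20,28],[0,0,94,222,-378,20,28]]
  ]
}}

```text
t: 1.35
position: [0.5115, 0.2013, 0.2382]
tcp_rot: [-0.557, 0.83, -0.001, -0.001]
force: [-0.4, -0.0, -0.8]
finger_gap: 0.0258
```

```bash
python3 - <<'E'
from h import *
o=bot.get_obs();print(o['t'],o['joints'],o['position'])
cv2.imwrite('pics/w1.png',get_image('wrist'))
E
```

```text
1.35 [-0.15086168  0.46395849 -0.39894716  1.68117652  0.2045187   1.03877713
  2.13654846] [0.51147779 0.20130366 0.23821352]
```

View pics/w1.png

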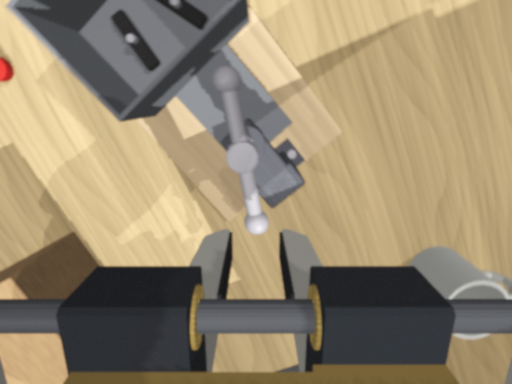

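```bash
python3 - <<'E'
from h import *
W=get_calibration('wrist')
for n,u,v in [('A',256.5,223),('B',226.5,78)]: print(n,onz(W,u,v,.158)*1000)
print('mid',(onz(W,256.5,223,.158)+onz(W,226.5,78,.158))*500, onz(W,241,157,.17)*1000)
E
```

```text
A [519.89602594 216.21334901 158.        ]
B [497.39587636 105.01056474 158.        ]
mid [508.64595115 160.61195688 158.        ] [508.97096461 159.95439348 170.        ]
```

Emit:
{"op": "drive_tool", "data": {
  "plan": [
    [[0,0,6,3,-4,0,28],[0,0,10,4,-7,-5,28],[0,0,10,4,-7,-15,28],[0,0,10,4,-7,-30,28],[0,0,10,4,-7,-40,28],[0,0,10,4,-7,-50,28]]
  ]
}}

```text
t: 2.0
position: [0.5138, 0.198, 0.1876]
tcp_rot: [-0.627, 0.779, 0.0, -0.0]
force: [0.0, 0.6, 0.9]
finger_gap: 0.0262
```

```bash
python3 - <<'E'
from h import *
o=bot.get_obs();print(o['t'],o['joints'],o['position'],o['tcp_rot'],o['force'])
cv2.imwrite('pics/w2.png',get_image('wrist'))
E
```

```text
2.0 [-0.1288751   0.52465673 -0.42553045  1.74705971  0.26125083  0.92693717
  2.26374638] [0.51383302 0.19795266 0.18759946] [-6.26832229e-01  7.79154131e-01  1.77849810e-04 -4.07040575e-04] [0.01544892 0.58115389 0.93224508]
```

View pics/w2.png

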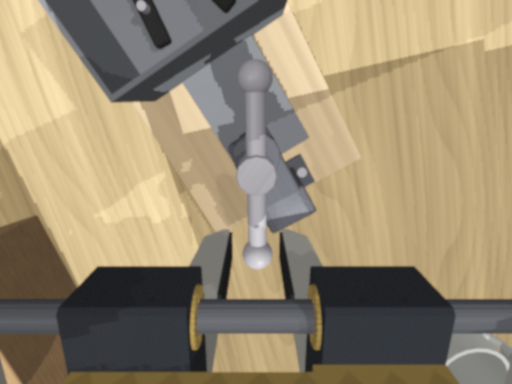

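Emit:
{"op": "drive_tool", "data": {
  "plan": [
    [[0,0,0,0,0,-15,28],[0,0,0,0,0,-30,28],[0,0,0,0,0,-44,28],[0,0,0,0,0,-44,28]]
  ]
}}

```text
t: 2.45
position: [0.5132, 0.1971, 0.143]
tcp_rot: [-0.627, 0.779, 0.0, -0.002]
force: [-0.4, 0.3, -1.0]
finger_gap: 0.0263
```

```bash
python3 - <<'E'
from h import *
o=bot.get_obs();print(o['t'],o['joints'],o['position'],o['tcp_rot'],o['force'])
cv2.imwrite('pics/w3.png',get_image('wrist'))
cv2.imwrite('pics/s3.png',get_image('scene')[170:350,230:440])
E
```

```text
2.45 [-0.14495461  0.57855645 -0.40312565  1.79833489  0.29508416  0.82836741
  2.23453334] [0.51316391 0.19705268 0.14297658] [-6.26923127e-01  7.79078616e-01  4.85890200e-04 -1.91477683e-03] [-0.37124088  0.27119732 -0.96268083]
```

View pics/w3.png

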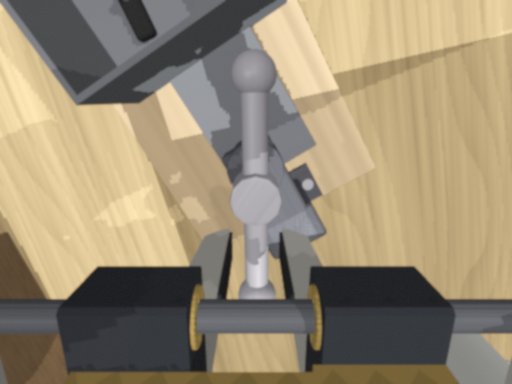

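View pics/s3.png

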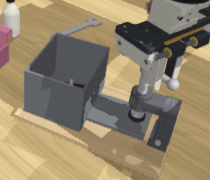

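```bash
cat > orb.py <<'E'
import sys,numpy as np
d0=float(sys.argv[1]);step=float(sys.argv[2]);n=int(sys.argv[3]);r=35
for k in range(1,n+1):
    p=k*step;a=np.radians(d0-p);b=np.radians(d0)
    print(-p,np.round(r*(np.cos(a)-np.cos(b)),1),np.round(r*(np.sin(a)-np.sin(b)),1),round(-3.18*np.radians(p),1))
E
for d in 79 -17 -113; do echo $d; python3 orb.py $d 8 12; done
```

```text
79
-8.0 4.7 -1.3 -0.4
-16.0 9.2 -3.2 -0.9
-24.0 13.4 -5.7 -1.3
-32.0 17.2 -8.8 -1.8
-40.0 20.5 -12.3 -2.2
-48.0 23.3 -16.3 -2.7
-56.0 25.5 -20.7 -3.1
-64.0 27.1 -25.3 -3.6
-72.0 28.1 -30.1 -4.0
-80.0 28.3 -35.0 -4.4
-88.0 27.9 -39.8 -4.9
-96.0 26.8 -44.6 -5.3
-17
-8.0 -1.7 -4.6 -0.4
-16.0 -4.1 -8.8 -0.9
-24.0 -7.1 -12.7 -1.3
-32.0 -10.5 -16.2 -1.8
-40.0 -14.4 -19.1 -2.2
-48.0 -18.7 -21.5 -2.7
-56.0 -23.2 -23.2 -3.1
-64.0 -28.0 -24.3 -3.6
-72.0 -32.9 -24.8 -4.0
-80.0 -37.7 -24.5 -4.4
-88.0 -42.5 -23.6 -4.9
-96.0 -47.1 -22.0 -5.3
-113
-8.0 -4.4 2.2 -0.4
-16.0 -8.4 5.0 -0.9
-24.0 -11.9 8.3 -1.3
-32.0 -15.0 12.1 -1.8
-40.0 -17.5 16.3 -2.2
-48.0 -19.4 20.8 -2.7
-56.0 -20.7 25.5 -3.1
-64.0 -21.3 30.4 -3.6
-72.0 -21.2 35.3 -4.0
-80.0 -20.4 40.1 -4.4
-88.0 -19.0 44.8 -4.9
-96.0 -16.9 49.2 -5.3
```

Emit:
{"op": "drive_tool", "data": {
  "plan": [
    [[0,0,-8,4.5,-1.5,-0.5,28],[0,0,-16,9,-3,-1,28],[0,0,-24,13.5,-5.5,-1.5,28],[0,0,-32,17,-9,-2,28],[0,0,-40,20.5,-12.5,-2,28],[0,0,-48,23.5,-16.5,-2.5,28]]
  ]
}}

```text
t: 3.15
position: [0.5335, 0.184, 0.1428]
tcp_rot: [-0.255, 0.967, 0.002, -0.003]
force: [-8.3, 2.7, 2.4]
finger_gap: 0.0262
```

```bash
python3 - <<'E'
from h import *
o=bot.get_obs();print(o['t'],o['joints'],o['position'],o['tcp_rot'],o['force'])
cv2.imwrite('pics/w4.png',get_image('wrist'))
E
```

```text
3.15 [-0.25957902  0.57547405 -0.16805909  1.76022469  0.11718993  0.82192094
  1.60449501] [0.53352057 0.1839783  0.14280426] [-0.25475065  0.96699816  0.00224196 -0.00341141] [-8.25322831  2.68215548  2.41259609]
```

View pics/w4.png

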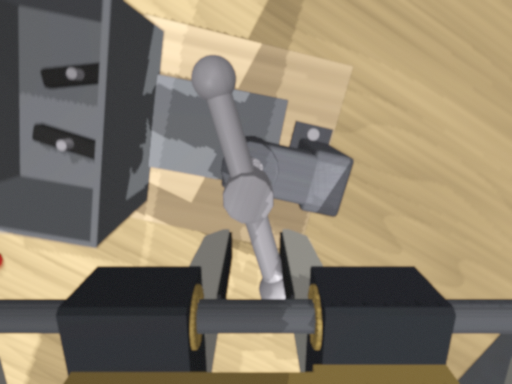

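```bash
for d in 31 -65 ; do echo $d; python3 orb.py $d 8 12; done
```

```text
31
-8.0 2.2 -4.4 -0.4
-16.0 3.8 -9.0 -0.9
-24.0 4.7 -13.8 -1.3
-32.0 5.0 -18.6 -1.8
-40.0 4.6 -23.5 -2.2
-48.0 3.5 -28.3 -2.7
-56.0 1.7 -32.8 -3.1
-64.0 -0.6 -37.1 -3.6
-72.0 -3.6 -41.0 -4.0
-80.0 -7.0 -44.4 -4.4
-88.0 -10.9 -47.4 -4.9
-96.0 -15.2 -49.7 -5.3
-65
-8.0 -4.6 -1.7 -0.4
-16.0 -9.3 -2.8 -0.9
-24.0 -14.2 -3.3 -1.3
-32.0 -19.1 -3.0 -1.8
-40.0 -23.9 -2.1 -2.2
-48.0 -28.5 -0.5 -2.7
-56.0 -32.8 1.7 -3.1
-64.0 -36.8 4.5 -3.6
-72.0 -40.4 7.9 -4.0
-80.0 -43.5 11.6 -4.4
-88.0 -46.0 15.8 -4.9
-96.0 -47.9 20.3 -5.3
```

Emit:
{"op": "drive_tool", "data": {
  "plan": [
    [[0,0,-8,2,-4.5,-0.5,28],[0,0,-16,4,-9,-1,28],[0,0,-24,4.5,-14,-1.5,28],[0,0,-32,5,-18.5,-2,28],[0,0,-40,4.5,-23.5,-2,28],[0,0,-48,3.5,-28.5,-2.5,28],[0,0,-56,1.5,-33,-3,28],[0,0,-64,-0.5,-37,-3.5,28],[0,0,-72,-3.5,-41,-4,28],[0,0,-80,-7,-44.5,-4.5,28],[0,0,-88,-11,-47.5,-5,28],[0,0,-96,-15,-49.5,-5.5,28]]
  ]
}}

```text
t: 4.4
position: [0.5254, 0.1378, 0.1382]
tcp_rot: [0.547, 0.837, 0.006, 0.001]
force: [4.3, 7.6, -3.2]
finger_gap: 0.0265
```

```bash
python3 - <<'E'
from h import *
o=bot.get_obs();print(o['t'],o['joints'],o['position'],o['tcp_rot'],o['force'])
cv2.imwrite('pics/w5.png',get_image('wrist'))
E
```

```text
4.4 [-0.4964577   0.55842923  0.30943461  1.84764628 -0.24553554  0.76318621
  0.35807903] [0.52542853 0.13782039 0.13815767] [5.47458406e-01 8.36813882e-01 5.60280519e-03 6.54942449e-04] [ 4.27883724  7.6393396  -3.22568453]
```

View pics/w5.png

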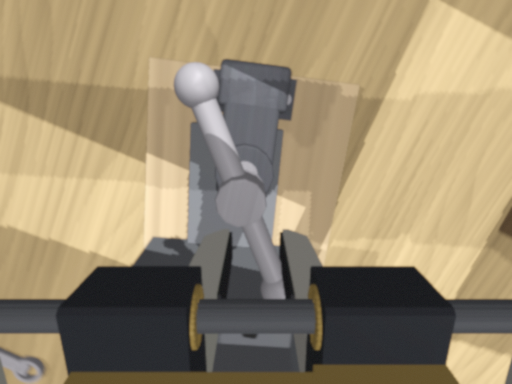

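Emit:
{"op": "drive_tool", "data": {
  "plan": [
    [[0,0,-8,-4.5,-1.5,-0.5,28],[0,0,-16,-9.5,-3,-1,28],[0,0,-24,-14,-3.5,-1.5,28],[0,0,-32,-19,-3,-2,28],[0,0,-40,-24,-2,-2,28],[0,0,-48,-28.5,-0.5,-2.5,28],[0,0,-56,-33,1.5,-3,28],[0,0,-64,-37,4.5,-3.5,28],[0,0,-72,-40.5,8,-4,28],[0,0,-80,-43.5,11.5,-4.5,28],[0,0,-88,-46,16,-5,28],[0,0,-96,-48,20.5,-5.5,28]]
  ]
}}

```text
t: 5.65
position: [0.4788, 0.1477, 0.1331]
tcp_rot: [0.989, 0.15, 0.004, 0.004]
force: [3.5, -9.3, 0.6]
finger_gap: 0.0257
```

```bash
python3 - <<'E'
from h import *
o=bot.get_obs();print(o['t'],o['joints'],o['position'],o['tcp_rot'],o['force'])
cv2.imwrite('pics/w6.png',get_image('wrist'))
E
python3 orb.py 199 8 12
```

```text
5.65 [-0.87133184  0.62108408  0.81437353  1.97305129 -0.61683782  0.80445174
 -0.97712284] [0.47876081 0.14766193 0.13311234] [0.98872337 0.14965455 0.00415097 0.00351901] [ 3.54877289 -9.28642168  0.59033204]
-8.0 -1.3 4.7 -0.4
-16.0 -1.9 9.6 -0.9
-24.0 -1.8 14.4 -1.3
-32.0 -1.0 19.3 -1.8
-40.0 0.4 23.9 -2.2
-48.0 2.5 28.4 -2.7
-56.0 5.1 32.5 -3.1
-64.0 8.3 36.1 -3.6
-72.0 12.0 39.3 -4.0
-80.0 16.1 42.0 -4.4
-88.0 20.6 44.1 -4.9
-96.0 25.2 45.5 -5.3
```

View pics/w6.png

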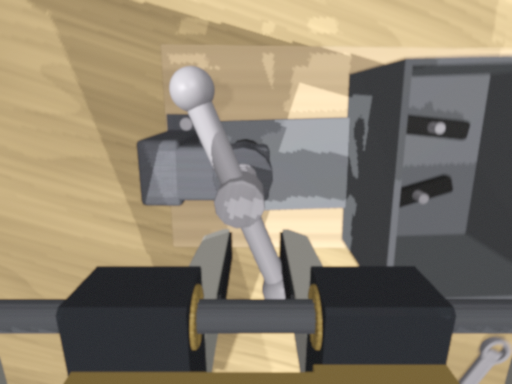

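Emit:
{"op": "drive_tool", "data": {
  "plan": [
    [[0,0,-8,-1.5,4.5,-0.5,28],[0,0,-16,-2,9.5,-1,28],[0,0,-24,-2,14.5,-1.5,28],[0,0,-32,-1,19.5,-2,28],[0,0,-40,0.5,24,-2,28],[0,0,-48,2.5,28.5,-2.5,28],[0,0,-56,5,32.5,-3,28],[0,0,-64,8.5,36,-3.5,28]]
  ]
}}

```text
t: 6.5
position: [0.4811, 0.185, 0.1284]
tcp_rot: [0.918, -0.396, -0.002, 0.003]
force: [-5.8, -6.8, 5.2]
finger_gap: 0.0261
```

```bash
python3 - <<'E'
from h import *
o=bot.get_obs();print(o['t'],o['joints'],o['position'],o['tcp_rot'],o['force'])
cv2.imwrite('pics/w7.png',get_image('wrist'))
E
```

```text
6.5 [-1.05594114  0.78907825  1.11182969  1.93187583 -0.85357904  0.99998091
 -1.92381157] [0.48105141 0.18498424 0.1284304 ] [ 0.91803986 -0.39647621 -0.00175657  0.00251653] [-5.77634189 -6.78091812  5.15050956]
```

View pics/w7.png

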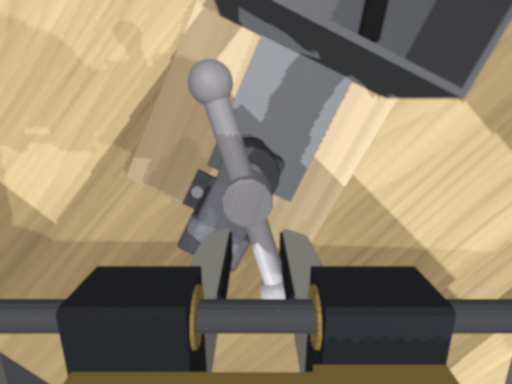

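```bash
python3 - <<'E'
from h import *
W=get_calibration('wrist')
B=onz(W,210,81,.1425);H=onz(W,247,202,.153);
print(B*1000,H*1000,np.degrees(np.arctan2((H-B)[1],(H-B)[0])),np.linalg.norm(B-H))
E
```

```text
[554.4199681  138.18902948 142.5       ] [506.28155381 165.83665211 153.        ] 150.12969923798022 0.05649732707570136
```

Emit:
{"op": "drive_tool", "data": {
  "plan": [
    [[0,0,8,-3,-5,0,28],[0,0,8,-3,-5,25,28],[0,0,8,-3,-5,60,28],[0,0,16,0,-5,60,28],[0,0,24,5,-7,60,28],[0,0,32,10,-10,60,28],[0,0,40,15,-13,60,28],[0,0,48,20,-16,60,28],[0,0,56,25,-20,60,28],[0,0,64,30,-23,60,28],[0,0,72,35,-26,60,28],[0,0,80,40,-30,60,28]]
  ]
}}

```text
t: 7.75
position: [0.524, 0.1591, 0.1886]
tcp_rot: [0.956, 0.293, 0.001, -0.001]
force: [0.1, -0.1, 0.2]
finger_gap: 0.0257
```

Emit:
{"op": "drive_tool", "data": {
  "plan": [
    [[0,0,8,2,-2,0,28],[0,0,16,5,-4,0,28],[0,0,24,8,-6,0,28],[0,0,32,10,-8,0,28],[0,0,40,12,-10,0,28],[0,0,48,14,-11,0,28],[0,0,56,14.5,-12,0,28],[0,0,64,14.5,-12,0,28],[0,0,72,14.5,-12,0,28],[0,0,80,14.5,-12,0,28],[0,0,88,14.5,-12,0,28],[0,0,96,14.5,-12,0,28]]
  ]
}}

```text
t: 8.95
position: [0.5384, 0.1468, 0.1888]
tcp_rot: [0.422, 0.906, 0.001, 0.0]
force: [0.3, -0.4, -0.3]
finger_gap: 0.0261
```

Emit:
{"op": "drive_tool", "data": {
  "plan": [
    [[0,0,8,0,0,0,28],[0,0,16,0,0,0,28],[0,0,21,0,0,0,28],[0,0,21,0,0,0,28]]
  ]
}}

```text
t: 9.35
position: [0.5384, 0.1464, 0.1888]
tcp_rot: [0.253, 0.967, 0.001, 0.001]
force: [-0.3, 0.6, 0.5]
finger_gap: 0.0257
```

```bash
python3 - <<'E'
from h import *
o=bot.get_obs();print(o['t'],o['joints'],o['position'],o['tcp_rot'],o['force'])
n=o['tcp_rot'];print('jaw',2*np.degrees(np.arctan2(n[1],n[0]))-90)
cv2.imwrite('pics/w8.png',get_image('wrist'))
t=cv2.imread('pics/top0.png')
T=get_calibration('top');a=onz(T,100+180/5,150+500/5,.012);b=onz(T,100+732/5,150+428/5,.012)
print('board edge dir',np.degrees(np.arctan2(*(a-b)[[1,0]])))
E
```

```text
9.35 [-0.4275317   0.50692281  0.1879664   1.74109075 -0.11724286  0.90240302
  0.86869281] [0.53839576 0.14641887 0.18875462] [2.53228922e-01 9.67405700e-01 9.75564558e-04 6.10382786e-04] [-0.32727599  0.64177141  0.48667229]
jaw 60.66264862262551
board edge dir 106.37406881986962
```

View pics/w8.png

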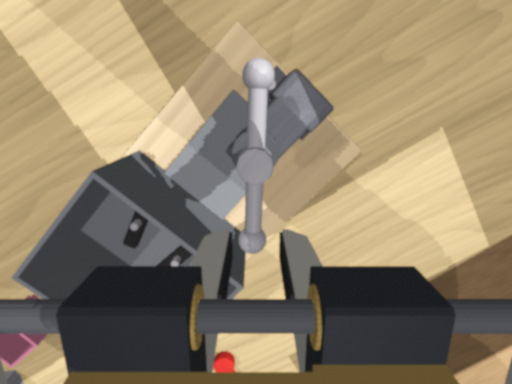

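Emit:
{"op": "drive_tool", "data": {
  "plan": [
    [[0,0,0,-1,-1,-15,28],[0,0,0,-1,-1,-40,28],[0,0,0,-1,-1,-60,28],[0,0,0,-1,-1,-60,28]]
  ]
}}

```text
t: 9.8
position: [0.5351, 0.1449, 0.1257]
tcp_rot: [0.254, 0.967, -0.001, -0.002]
force: [0.3, 0.3, -0.6]
finger_gap: 0.026
```

```bash
python3 orb.py -30 7 12
python3 - <<'E'
from h import *
o=bot.get_obs();print(o['t'],o['position'],o['force'])
cv2.imwrite('pics/w9.png',get_image('wrist'))
E
```

```text
-7.0 -2.4 -3.6 -0.4
-14.0 -5.1 -6.8 -0.8
-21.0 -8.3 -9.7 -1.2
-28.0 -11.8 -12.2 -1.6
-35.0 -15.5 -14.2 -1.9
-42.0 -19.5 -15.8 -2.3
-49.0 -23.6 -16.9 -2.7
-56.0 -27.9 -17.4 -3.1
-63.0 -32.1 -17.5 -3.5
-70.0 -36.4 -17.0 -3.9
-77.0 -40.5 -16.0 -4.3
-84.0 -44.5 -14.5 -4.7
9.8 [0.53506751 0.14493255 0.1256545 ] [ 0.25021334  0.27378678 -0.5621562 ]
```

View pics/w9.png

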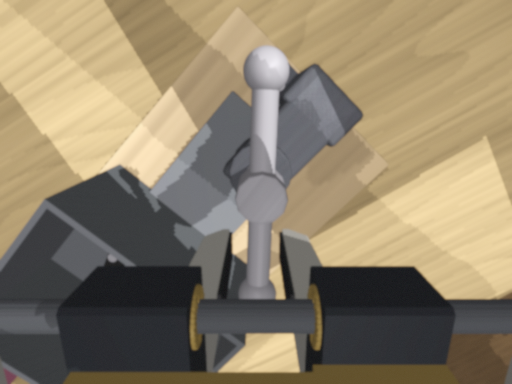

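Emit:
{"op": "drive_tool", "data": {
  "plan": [
    [[0,0,-7,-2.5,-3.5,-0.5,28],[0,0,-14,-5,-7,-1,28],[0,0,-21,-8.5,-9.5,-1,28],[0,0,-28,-12,-12,-1.5,28],[0,0,-35,-15.5,-14,-2,28],[0,0,-42,-19.5,-16,-2.5,28],[0,0,-49,-23.5,-17,-2.5,28],[0,0,-56,-28,-17.5,-3,28],[0,0,-63,-32,-17.5,-3.5,28],[0,0,-70,-36.5,-17,-4,28],[0,0,-77,-40.5,-16,-4,28],[0,0,-84,-44.5,-14.5,-4.5,28]]
  ]
}}

```text
t: 11.05
position: [0.5009, 0.131, 0.126]
tcp_rot: [0.837, 0.547, 0.008, 0.005]
force: [10.9, -1.6, -7.7]
finger_gap: 0.0266
```

```bash
python3 - <<'E'
from h import *
o=bot.get_obs();print(o['t'],o['position'],o['force'],o['joints'])
n=o['tcp_rot'];print('jaw',2*np.degrees(np.arctan2(n[1],n[0]))-90)
cv2.imwrite('pics/w10.png',get_image('wrist'))
E
```

```text
11.05 [0.50089902 0.13104735 0.12602287] [10.86012251 -1.5699197  -7.68142139] [-0.69534534  0.58949136  0.60168102  1.9424665  -0.4834712   0.73504758
 -0.22385274]
jaw -23.6161346936627
```

View pics/w10.png

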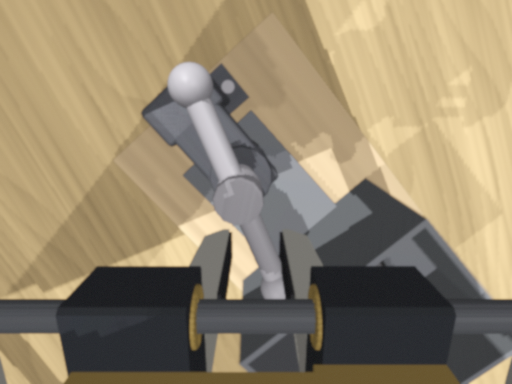

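```bash
python3 - <<'E'
from h import *
W=get_calibration('wrist')
for z in (.138,.141):
    B=onz(W,189.5,83,z);H=onz(W,238,198,z+.011)
    print(B*1000,H*1000,np.degrees(np.arctan2((B-H)[1],(B-H)[0])),np.linalg.norm(B-H))
E
python3 orb.py -114 7 5
```

```text
[506.34900027 221.54898849 138.        ] [505.43643407 166.05712302 149.        ] 89.05785327469147 0.05657897056713495
[506.76984735 221.19840593 141.        ] [505.90823805 166.83136083 152.        ] 89.09205210457843 0.05547538159431685
-7.0 -3.8 2.0 -0.4
-14.0 -7.3 4.4 -0.8
-21.0 -10.5 7.2 -1.2
-28.0 -13.3 10.4 -1.6
-35.0 -15.8 13.9 -1.9
```

Emit:
{"op": "drive_tool", "data": {
  "plan": [
    [[0,0,-7,-4,2,-0.5,28],[0,0,-14,-7.5,4.5,-1,28],[0,0,-21,-10.5,7,-1,28],[0,0,-21,-10.5,7,-1,28]]
  ]
}}

```text
t: 11.5
position: [0.4897, 0.1351, 0.1251]
tcp_rot: [0.922, 0.386, 0.008, 0.005]
force: [8.9, -4.0, -4.2]
finger_gap: 0.0263
```

```bash
python3 - <<'E'
from h import *
o=bot.get_obs();print(o['t'],o['position'],o['force'],o['joints'])
n=o['tcp_rot'];print('jaw',2*np.degrees(np.arctan2(n[1],n[0]))-90)
cv2.imwrite('pics/w11.png',get_image('wrist'))
E
```

```text
11.5 [0.48974172 0.13508128 0.12507368] [ 8.93128991 -3.96124348 -4.24017264] [-0.78121852  0.60894539  0.71330753  1.9688878  -0.56755318  0.75318719
 -0.51308363]
jaw -44.552451874971105
```

View pics/w11.png

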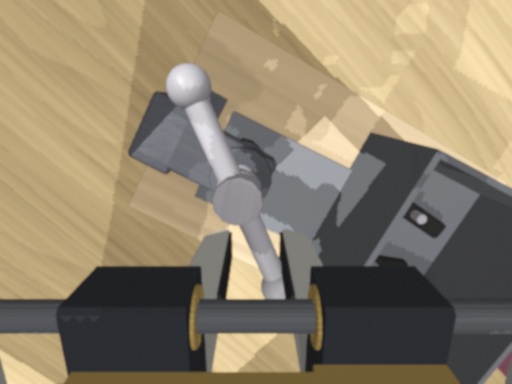

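Emit:
{"op": "drive_tool", "data": {
  "plan": [
    [[0,0,6,5,-5,0,28],[0,0,6,5,-5,25,28],[0,0,6,5,-5,70,28],[0,0,14,25,-25,95,28],[0,0,18,50,-60,110,28],[0,0,18,70,-100,110,28],[0,0,18,90,-140,110,28],[0,0,18,105,-185,110,28],[0,0,18,115,-230,110,40],[0,0,20,120,-275,110,60],[0,0,20,120,-320,110,70],[0,0,20,120,-350,110,70]]
  ]
}}

```text
t: 12.75
position: [0.6017, -0.2169, 0.2343]
tcp_rot: [0.841, 0.54, 0.0, 0.002]
force: [0.4, -0.4, -0.7]
finger_gap: 0.0536
```

```bash
python3 - <<'E'
from h import *
o=bot.get_obs();print(o['t'],o['position'],o['force'],o['joints'])
n=o['tcp_rot'];print('jaw',2*np.degrees(np.arctan2(n[1],n[0]))-90)
for n in ['top','scene','wrist']: cv2.imwrite(f'pics/{n}12.png',get_image(n))
t=cv2.imread('pics/top12.png');s=cv2.imread('pics/scene12.png')
crop(t,100,150,260,260,5,'pics/t_clamp12.png')
crop(s,230,190,420,340,4,'pics/s_clamp12.png')
E
```

```text
12.75 [ 0.60169478 -0.2168677   0.23432466] [ 0.37639927 -0.36882714 -0.73141248] [-0.04936836  0.65415481  0.65661151  1.45086676 -0.41354907  1.17341632
  0.23741142]
jaw -24.57441582870483
```

View pics/t_clamp12.png

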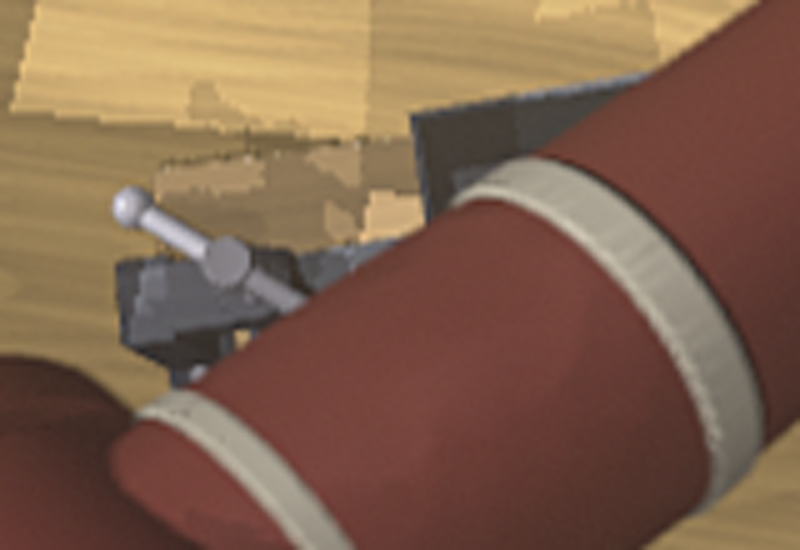

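View pics/s_clamp12.png

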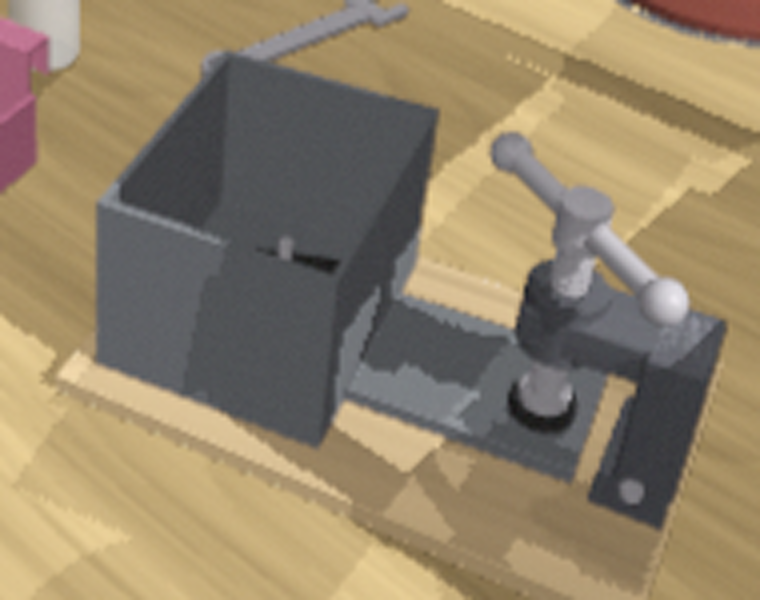

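View pics/wrist12.png

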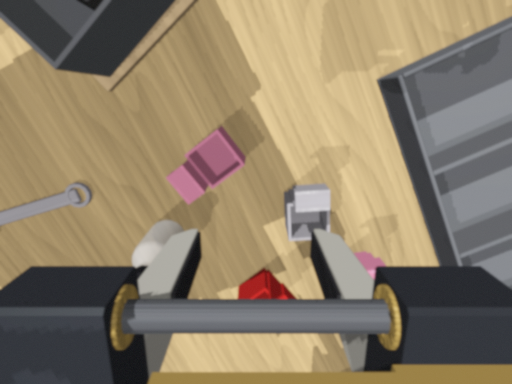

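```bash
python3 - <<'E'
from h import *
T=get_calibration('top');S=get_calibration('scene');W=get_calibration('wrist')
A,r=tri([(T,100+131/5,150+207/5),(S,230+664/4,190+302/4)]);H,r2=tri([(T,100+227/5,150+261/5),(S,230+586/4,190+200/4)])
print(A*1000,H*1000,r,r2,np.degrees(np.arctan2(*(A-H)[[1,0]])))
B=onz(S,230+511/4,190+152/4,A[2]);print(B*1000,np.degrees(np.arctan2(*(A-B)[[1,0]])))
w=cv2.imread('pics/wrist12.png');crop(w,270,170,350,255,7,'pics/wc12.png')
E
```

```text
[526.77716369 216.30751561 137.7019486 ] [506.12481548 163.49025434 149.03034934] [np.float64(0.0006364449923003915), np.float64(0.000636444992300431)] [np.float64(0.00020144189695308988), np.float64(0.00020144189695306966)] 68.64374976423879
[486.49378773 113.5867171  137.7019486 ] 68.58668734455553
```

View pics/wc12.png

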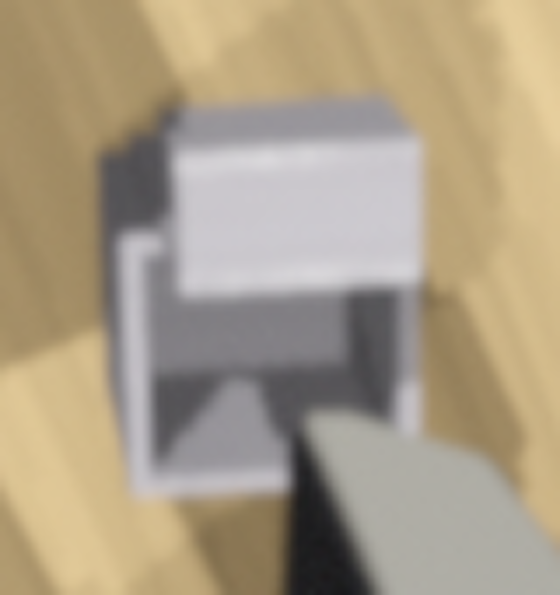

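```bash
python3 - <<'E'
from h import *
W=get_calibration('wrist')
f=lambda x,y,z:onz(W,270+x/7,170+y/7,z)[:2]*1000
tl,tr,br,bl=[f(*p,.079) for p in [(174,150),(419,135),(419,281),(180,297)]]
print(tl,tr,br,bl,np.linalg.norm(tl-tr),np.linalg.norm(tl-bl))
ang=lambda a:np.degrees(np.arctan2(a[1],a[0]))
print('x dir',ang(tr-tl),ang(br-bl),'y',ang(tl-bl),ang(tr-br))
c=(tl+tr+br+bl)/4
r0,r1=f(120,235,.05),f(135,495,.05)
print('rim left',r0,r1,np.linalg.norm(r0-r1),ang(r0-r1))
for y in (-27,-25,-23):
    a=np.radians(y);ex=np.array([np.cos(a),np.sin(a)]);ey=np.array([-ex[1],ex[0]])
    print(y,'bridge c',c,'origin from bridge',c-34*ey,'from rimcorner BL',r1+24*ex+23*ey,'TL',r0+24*ex-23*ey)
E
```

```text
[ 632.32485588 -244.5863985 ] [ 665.96347479 -257.51777514] [ 657.81887664 -278.77816963] [ 624.28062251 -266.159729  ] 36.038551353004245 23.02429758396229
x dir -21.02778613112414 -20.618319208779848 y 69.55059079214273 69.03877232337601
rim left [ 618.73557148 -263.27782414] [ 603.01242965 -306.61840629] 46.10448188947666 70.06018799956207
-27 bridge c [ 645.09695746 -261.76051807] origin from bridge [ 629.66128047 -292.05473989] from rimcorner BL [ 634.83836773 -297.02102823] TL [ 629.67794656 -294.66674619]
-25 bridge c [ 645.09695746 -261.76051807] origin from bridge [ 630.72793656 -292.57498283] from rimcorner BL [ 634.48403656 -295.91616547] TL [ 630.76673835 -294.26574153]
-23 bridge c [ 645.09695746 -261.76051807] origin from bridge [ 631.81209909 -293.05768308] from rimcorner BL [ 634.09136209 -294.82434175] TL [ 631.840872   -293.82698285]
```

Emit:
{"op": "drive_tool", "data": {
  "plan": [
    [[0,0,4,10,-30,0,70],[0,0,4,25,-65,-20,70],[0,0,4,31,-78,-60,70],[0,0,4,31,-78,-90,70],[0,0,4,31,-78,-90,70],[0,0,4,31,-78,-90,70]]
  ]
}}

```text
t: 13.5
position: [0.6343, -0.2884, 0.1432]
tcp_rot: [0.82, 0.572, 0.001, -0.0]
force: [0.2, -0.6, 0.6]
finger_gap: 0.0653
```

```bash
python3 - <<'E'
from h import *
o=bot.get_obs();print(o['t'],o['position'],o['force'],o['joints'],o['finger_gap'])
n=o['tcp_rot'];print('jaw',2*np.degrees(np.arctan2(n[1],n[0]))-90)
for n in ['wrist','top']: cv2.imwrite(f'pics/{n}13.png',get_image(n))
E
```

```text
13.5 [ 0.63428292 -0.28843363  0.14315502] [ 0.17462018 -0.6337908   0.62941593] [ 0.10638361  0.82007661  0.57874335  1.3709756  -0.47037513  1.08752645
  0.40512134] 0.06532143444575764
jaw -20.18656247361413
```

View pics/wrist13.png

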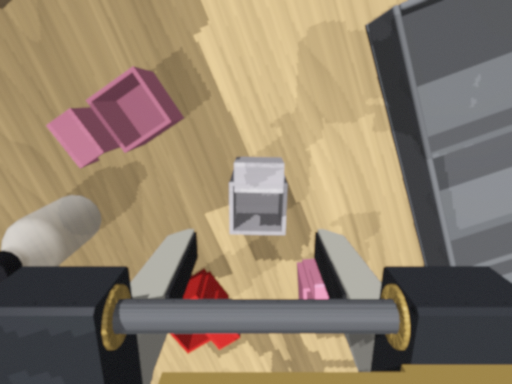

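View pics/top13.png

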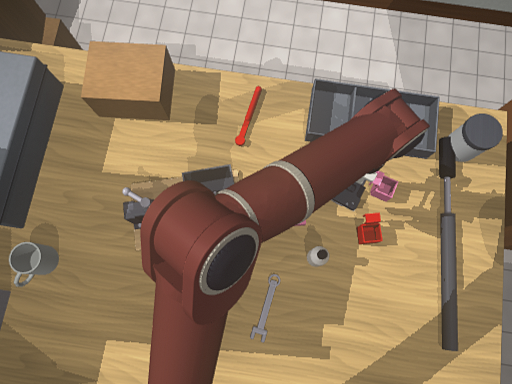

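```bash
python3 - <<'E'
from h import *
W=get_calibration('wrist')
w=cv2.imread('pics/wrist13.png');crop(w,215,145,305,245,6,'pics/wc13.png')
o=bot.get_obs();p=o['position']
print(p,'TCP axis at z50 px',proj(W,[p[0],p[1],.05]),'z79',proj(W,[p[0],p[1],.079]))
E
```

```text
[ 0.63482346 -0.28991275  0.14512295] TCP axis at z50 px [256.10469286 195.85581849] z79 [256.33104411 206.87562742]
```

View pics/wc13.png

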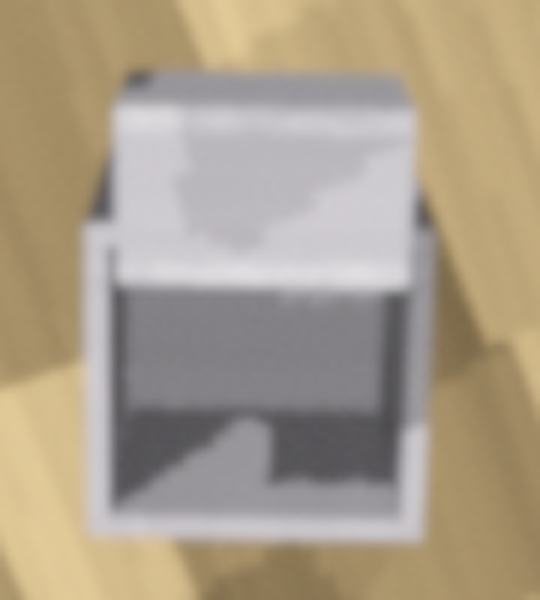

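```bash
python3 - <<'E'
from h import *
W=get_calibration('wrist')
f=lambda x,y,z:onz(W,215+x/6,145+y/6,z)[:2]*1000
q=[f(90,538,.05),f(426,538,.05),f(435,225,.05),f(84,225,.05)]
b=[f(113,110,.079),f(415,107,.079),f(412,285,.079),f(116,287,.079)]
ang=lambda a:np.degrees(np.arctan2(a[1],a[0]))
print(np.mean(q,0),np.linalg.norm(q[0]-q[1]),np.linalg.norm(q[1]-q[2]),ang(q[1]-q[0]),ang(q[2]-q[3]))
c=np.mean(b,0);a=np.radians(-20.5);print('bridge->origin',c-34*np.array([-np.sin(a),np.cos(a)]),np.linalg.norm(b[0]-b[1]),np.linalg.norm(b[1]-b[2]),ang(b[1]-b[0]),ang(b[2]-b[3]))
E
```

```text
[ 632.34512783 -301.67013192] 48.90594585769398 47.017312500908936 -20.30955662436681 -20.270101811391218
bridge->origin [ 632.49276752 -301.40454973] 36.65037668453995 22.488153430511886 -19.67912768330718 -19.87446538966828
```

Emit:
{"op": "drive_tool", "data": {
  "plan": [
    [[0,0,0,-1,-5,-10,70],[0,0,0,-2.5,-10,-30,70],[0,0,0,-2.5,-10,-60,70],[0,0,0,-2.5,-10,-90,70],[0,0,0,-2.5,-10,-110,70],[0,0,0,-2.5,-10,-124,70],[0,0,0,-2.5,-10,-124,70]]
  ]
}}

```text
t: 14.3
position: [0.6295, -0.2999, 0.0165]
tcp_rot: [0.821, 0.571, -0.001, -0.001]
force: [-0.0, -0.5, -0.0]
finger_gap: 0.065
```

```bash
python3 - <<'E'
from h import *
o=bot.get_obs();print(o['t'],o['position'],o['force'],o['finger_gap'])
cv2.imwrite(f'pics/w14.png',get_image('wrist'))
s=get_image('scene');crop(s,100,60,270,260,4,'pics/s14.png')
E
```

```text
14.3 [ 0.62948743 -0.29994436  0.01652882] [-0.02691921 -0.53057161 -0.01312894] 0.06496468337005865
```

View pics/w14.png

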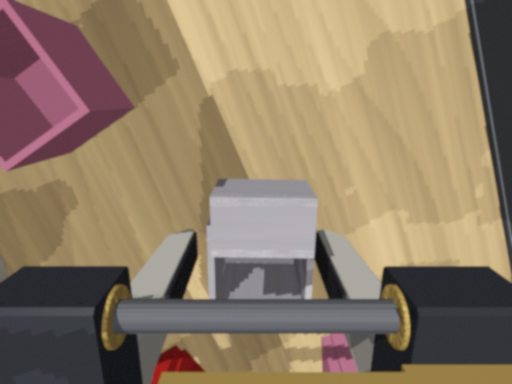

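View pics/s14.png

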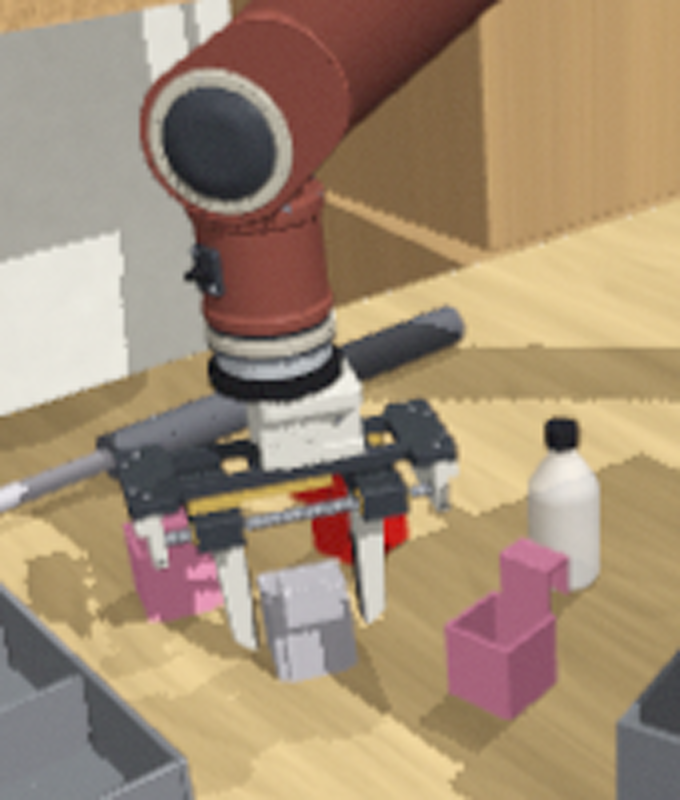

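```bash
python3 - <<'E'
from h import *
W=get_calibration('wrist');p=bot.get_obs()['position']
print(p,proj(W,[p[0],p[1],.05]))
q=[onz(W,u,v,.05)*1000 for u,v in [(207,226),(316,226),(311,298),(214,298)]]
print(np.mean(q,0),np.linalg.norm(q[0]-q[1]),np.linalg.norm(q[1]-q[2]))
b=[onz(W,u,v,.079)*1000 for u,v in [(211,192),(316,192),(315,255),(209,255)]]
c=np.mean(b,0)[:2];a=np.radians(-20.3);print('bridge->origin',c-34*np.array([-np.sin(a),np.cos(a)]),np.linalg.norm(b[0]-b[1]),np.linalg.norm(b[1]-b[2]))
E
```

```text
[ 0.63103367 -0.30111046  0.01917873] [257.43687221 272.75362438]
[ 634.76136875 -297.18529516   50.        ] 49.080129586838815 37.30227535666163
bridge->origin [ 633.24914965 -299.82985461] 36.08162596366455 23.902947454587306
```

Emit:
{"op": "drive_tool", "data": {
  "plan": [
    [[0,0,0,2,-1,0,70],[0,0,0,2,-1,0,55],[0,0,0,2,-1,0,45],[0,0,0,2,-1,0,40],[0,0,0,2,-1,0,40],[0,0,0,2,-1,0,40]]
  ],
  "grip_force": 25
}}

```text
t: 15.0
position: [0.6324, -0.3016, 0.0188]
tcp_rot: [0.821, 0.571, 0.0, 0.0]
force: [-0.7, 1.5, 3.5]
finger_gap: 0.0478
```

Emit:
{"op": "drive_tool", "data": {
  "plan": [
    [[0,0,0,0,0,15,40],[0,0,0,0,0,45,40],[0,0,0,0,0,85,40],[0,0,0,0,0,120,40],[0,0,5,-5,20,130,40],[0,0,12,-10,50,130,40],[0,0,19,-15,80,130,40],[0,0,26,-20,110,130,40],[0,0,33,-27,140,130,40],[0,0,39,-32,165,130,40],[0,0,39,-35,175,130,40],[0,0,39,-35,175,130,40]]
  ]
}}

```text
t: 16.2
position: [0.5975, -0.1248, 0.1484]
tcp_rot: [0.583, 0.813, 0.0, -0.0]
force: [0.4, -0.0, -0.6]
finger_gap: 0.0478
```

Emit:
{"op": "drive_tool", "data": {
  "plan": [
    [[0,0,0,0,0,0,40],[0,0,0,0,0,0,40]]
  ]
}}

```text
t: 16.4
position: [0.5975, -0.1291, 0.1483]
tcp_rot: [0.585, 0.811, -0.001, 0.001]
force: [-0.2, -0.3, -1.8]
finger_gap: 0.0481
```

```bash
python3 - <<'E'
from h import *
o=bot.get_obs();print(o['t'],o['position'],o['force'],o['joints'],o['finger_gap'])
n=o['tcp_rot'];print('jaw',2*np.degrees(np.arctan2(n[1],n[0]))-90)
cv2.imwrite(f'pics/w15.png',get_image('wrist'))
s=get_image('scene');cv2.imwrite('pics/s15f.png',s);crop(s,170,90,370,290,4,'pics/s15.png')
cv2.imwrite('pics/t15f.png',get_image('top'))
E
```

```text
16.4 [ 0.5974896  -0.12905471  0.14834458] [-0.23199418 -0.29523223 -1.79868684] [-0.07716086  0.65751768  0.42475019  1.63769119 -0.3207863   0.91523991
  0.78808101] 0.048056711148059275
jaw 18.442712402309553
```

View pics/w15.png

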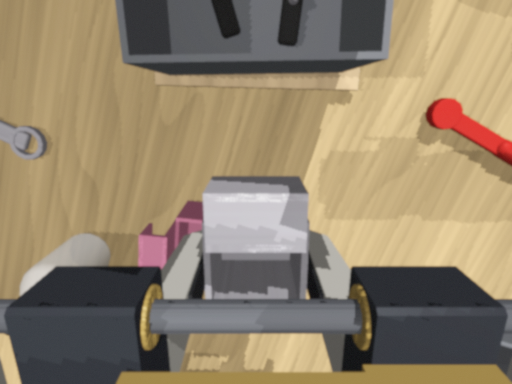

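View pics/s15.png

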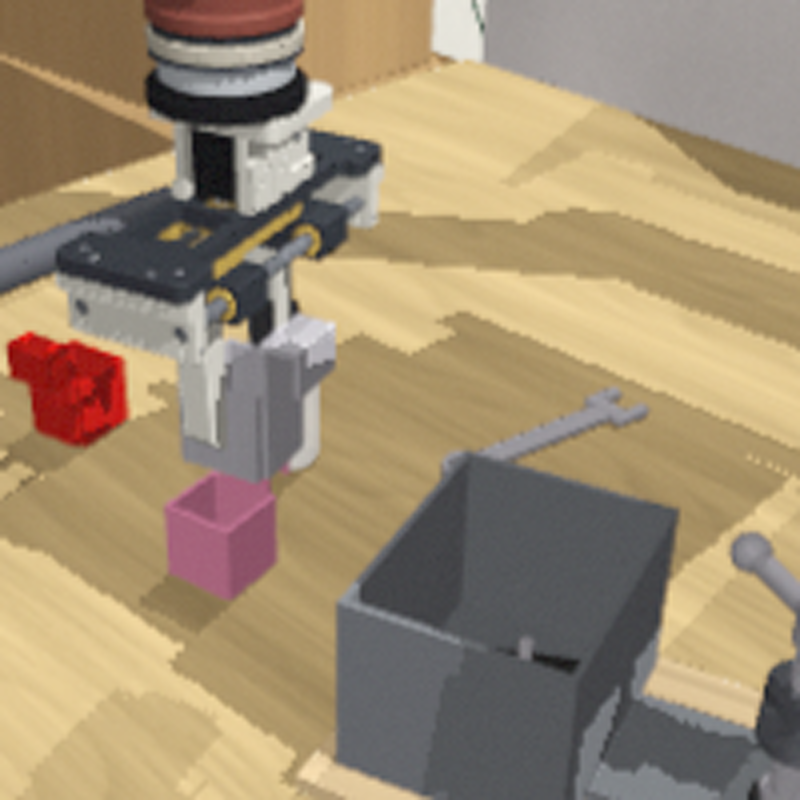

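View pics/t15f.png

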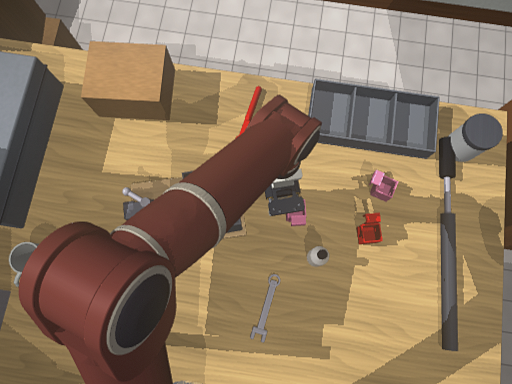

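```bash
python3 - <<'E'
from h import *
W=get_calibration('wrist');p=bot.get_obs()['position'];print(p)
w=cv2.imread('pics/w15.png');crop(w,110,0,400,110,2.7,'pics/wc15.png')
L=onz(W,123,63,.117)[:2]*1000;R=onz(W,388,58,.117)[:2]*1000
print(L,R,np.linalg.norm(L-R),np.degrees(np.arctan2(*(R-L)[::-1])),(L+R)/2)
zc=p[2]-.0188
b=[onz(W,u,v,zc+.079)*1000 for u,v in [(205,192),(307,192),(306,254),(204,255)]]
print('bridge',np.mean(b,0),np.linalg.norm(b[0]-b[1]),np.linalg.norm(b[1]-b[2]))
E
```

```text
[ 0.59738754 -0.12805512  0.14806765]
[494.37656869 -58.64664683] [636.13507174  -8.3819579 ] 150.40615725082435 19.523473796064895 [565.25582022 -33.51430236]
bridge [585.55970524 -93.32564067 208.26765171] 34.91234606472115 23.39196851339491
```

View pics/wc15.png

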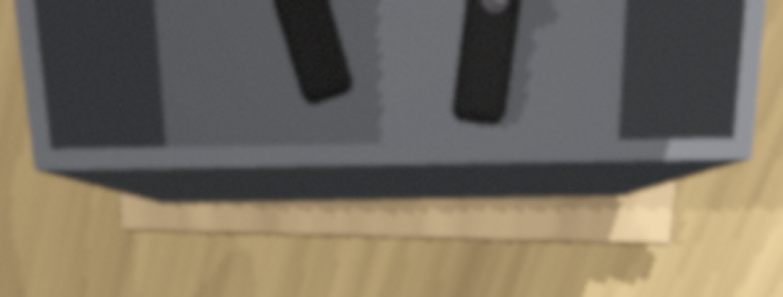

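Emit:
{"op": "drive_tool", "data": {
  "plan": [
    [[0,0,1,-7,20,0,40],[0,0,1,-14,42,0,40],[0,0,1,-21,62,0,40],[0,0,1,-21,62,-20,40],[0,0,1,-21,62,-40,40],[0,0,1,-21,62,-54,40],[0,0,1,-21,62,-54,40],[0,0,1,-21,62,-54,40]]
  ]
}}

```text
t: 17.35
position: [0.5809, -0.0698, 0.0962]
tcp_rot: [0.578, 0.816, 0.0, 0.006]
force: [4.2, -5.0, 0.6]
finger_gap: 0.0478
```

```bash
python3 - <<'E'
from h import *
o=bot.get_obs();print(o['t'],o['position'],o['force'],o['finger_gap'])
n=o['tcp_rot'];print('jaw',2*np.degrees(np.arctan2(n[1],n[0]))-90)
cv2.imwrite(f'pics/w16.png',get_image('wrist'))
s=get_image('scene');crop(s,200,130,350,280,5,'pics/s16.png')
p=bot.get_obs()['position'];print(p)
E
```

```text
17.35 [ 0.58094236 -0.06983743  0.09615536] [ 4.22748438 -5.03782291  0.5764802 ] 0.04784571727257228
jaw 19.42177512722381
[ 0.58095893 -0.06983807  0.09615294]
```

View pics/w16.png

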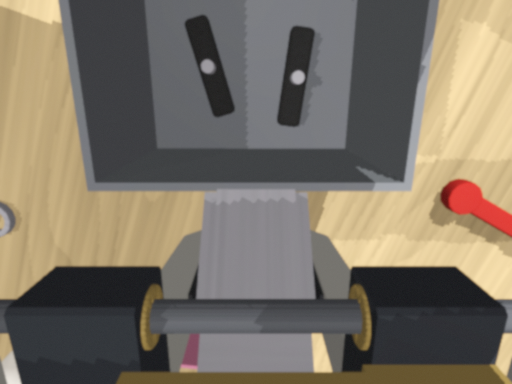

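View pics/s16.png

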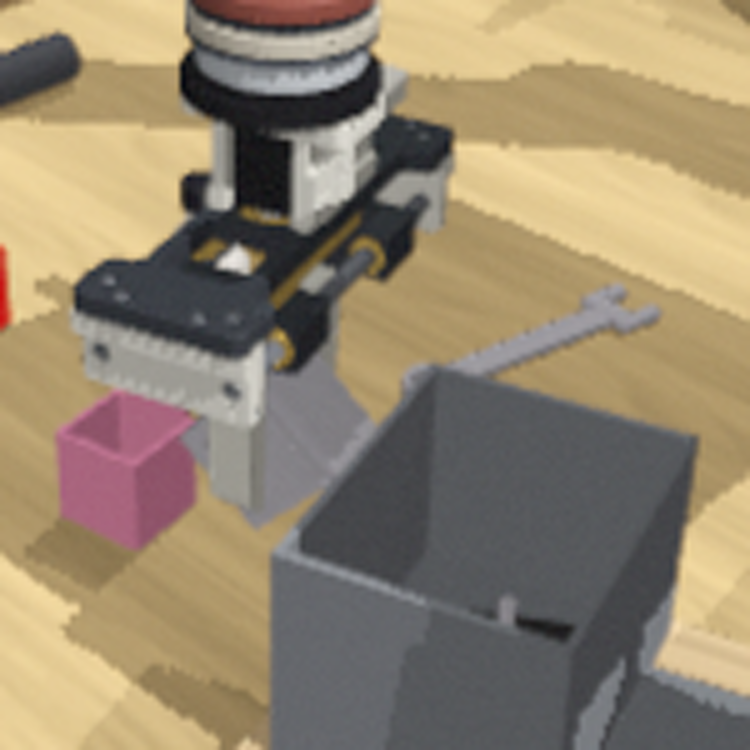

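```bash
python3 - <<'E'
from h import *
w=cv2.imread('pics/w16.png');crop(w,150,170,350,384,3.6,'pics/wc16.png')
E
```

```text
(no output)
```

View pics/wc16.png

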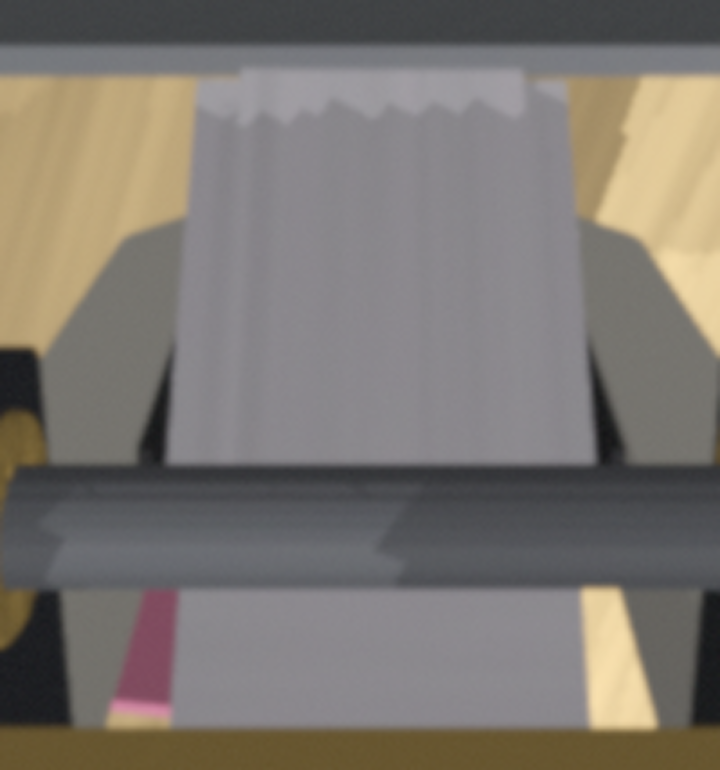

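The cup has pitched in the grip, most likely because the arm overshot and its lower edge caught the bin's wall. I'll back off, lift and check it.

Emit:
{"op": "drive_tool", "data": {
  "plan": [
    [[0,0,0,4,-10,0,40],[0,0,0,8,-22,10,40],[0,0,0,12,-35,25,40],[0,0,0,16,-48,40,40],[0,0,0,20,-55,50,40],[0,0,0,20,-58,50,40],[0,0,0,20,-58,50,40]]
  ],
  "grip_force": 30
}}

```text
t: 18.15
position: [0.5959, -0.1228, 0.1438]
tcp_rot: [0.576, 0.817, -0.0, -0.001]
force: [1.0, 0.8, -1.5]
finger_gap: 0.0476
```

```bash
python3 - <<'E'
from h import *
o=bot.get_obs();print(o['t'],o['position'],o['force'],o['joints'],o['finger_gap'])
cv2.imwrite(f'pics/w17.png',get_image('wrist'))
s=get_image('scene');crop(s,160,80,350,280,4,'pics/s17.png')
T=get_calibration('top')
for n,u,v in [('pink1',297,212),('red',370,230),('pink2',383,186)]: print(n,onz(T,u,v,.04)*1000)
E
```

```text
18.15 [ 0.59591997 -0.12277458  0.14380757] [ 0.98401067  0.81999525 -1.46154298] [-0.07953594  0.65811027  0.41287501  1.64856423 -0.31811145  0.90328222
  0.79783632] 0.04760950642394234
pink1 [ 559.52029795 -193.56701591   40.        ]
red [ 542.11136681 -384.29187451   40.        ]
pink2 [ 663.08056927 -406.86205766   40.        ]
```

View pics/w17.png

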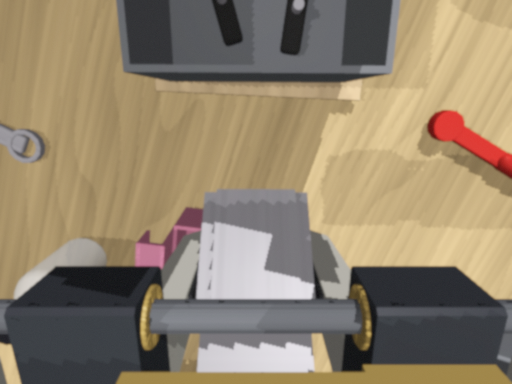

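View pics/s17.png

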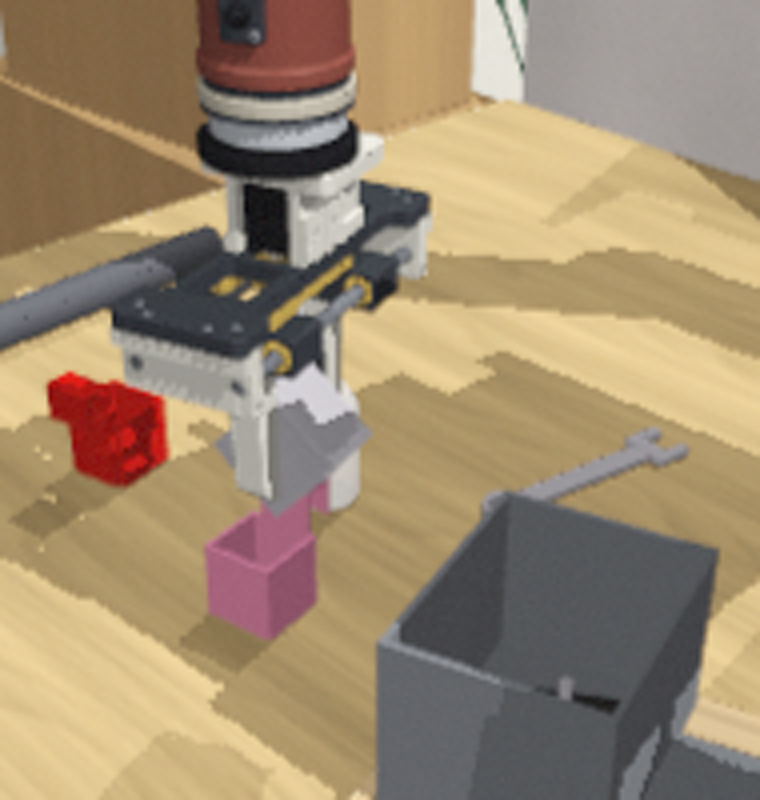

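```bash
python3 - <<'E'
from h import *
T=get_calibration('top')
for u,v in [(306,140),(435,157),(313,80),(241,142)]: print(onz(T,u,v,.03)*1000)
E
```

```text
[ 761.9241476  -191.83940789   30.        ]
[ 768.1545207  -540.92311623   30.        ]
[ 941.52080115 -188.23738294   30.        ]
[728.78791802 -18.84435414  30.        ]
```

Emit:
{"op": "drive_tool", "data": {
  "plan": [
    [[0,0,0,10,-2,0,40],[-4,-1.5,0,20,-3,0,40],[-8,-3,0,32,-5,-5,40],[-12,-4,0,42,-7,-10,40],[-16,-5.5,0,50,-8,-15,40],[-20,-7,0,52,-8,-20,40],[-24,-8.5,0,52,-8,-25,40],[-24,-8.5,0,52,-8,-30,40],[-24,-8.5,0,52,-8,-30,40]]
  ]
}}

```text
t: 19.15
position: [0.6475, -0.1289, 0.1123]
tcp_rot: [0.561, 0.798, -0.128, 0.178]
force: [0.1, -0.9, -1.9]
finger_gap: 0.0476
```

```bash
python3 - <<'E'
from h import *
from scipy.spatial.transform import Rotation as R
o=bot.get_obs();print(o['t'],o['position'],o['force'],o['joints'],o['finger_gap'])
print('toolz',R.from_quat(o['tcp_rot']).as_matrix()[:,2])
cv2.imwrite(f'pics/w18.png',get_image('wrist'))
s=get_image('scene');crop(s,130,80,330,280,4,'pics/s18.png')
E
```

```text
19.15 [ 0.64745043 -0.12891284  0.11230395] [ 0.05140581 -0.94307555 -1.89755175] [-0.43384915  0.79902517  0.68970144  1.72557868 -0.1212176   0.57231395
  0.48762624] 0.047613943167549015
toolz [ 0.14045152 -0.40361131 -0.90408588]
```

View pics/s18.png

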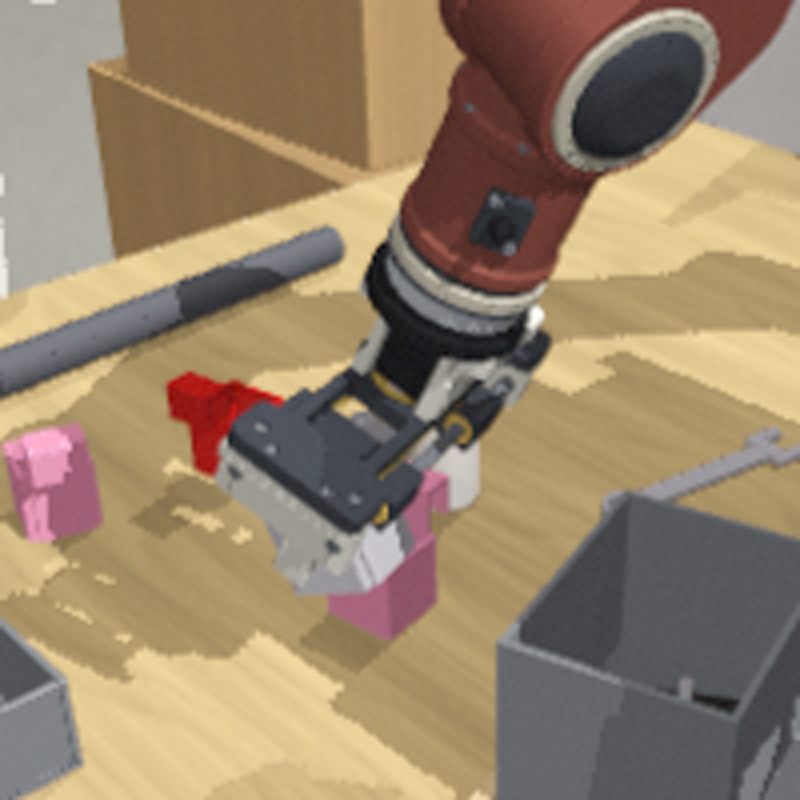

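View pics/w18.png

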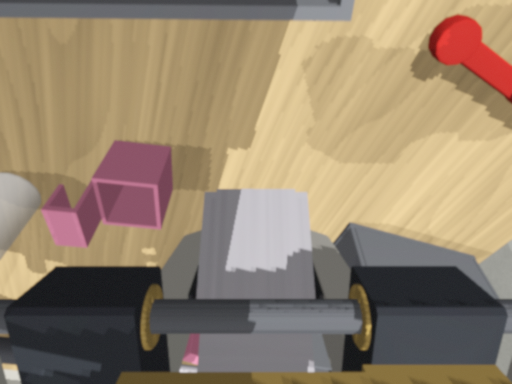

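```bash
python3 - <<'E'
from h import *
from scipy.spatial.transform import Rotation as R
W=get_calibration('wrist');o=bot.get_obs();Rt=R.from_quat(o['tcp_rot']).as_matrix();p=o['position']
w=cv2.imread('pics/w18.png');crop(w,180,170,330,300,5,'pics/wc18.png')
piv=p-Rt[:,2]*.0188
f=K(W)
for (l,r,v,wd) in [(204,309,191,.048)]:
    d=f*wd/(r-l);q=np.array([((l+r)/2-W['cx'])/f*d,(v-W['cy'])/f*d,d])
    P=W['pose'][:3,:3]@q+W['pose'][:3,3]
    t=Rt.T@(P-piv)*1000;print('tool frame',t, 'r',np.hypot(t[0],t[2]),'expect',np.hypot(23,37.6))
    # tool frame: x, z(down). upright: point at (s*23, +37.6)
    print(np.degrees(np.arctan2(t[0],t[2])), np.degrees(np.arctan2(23,37.6)))
E
```

```text
tool frame [38.03410202  0.29364382 -5.80113353] r 38.47396609034201 expect 44.076751241442466
98.67217496820611 31.454214260129316
```

View pics/wc18.png

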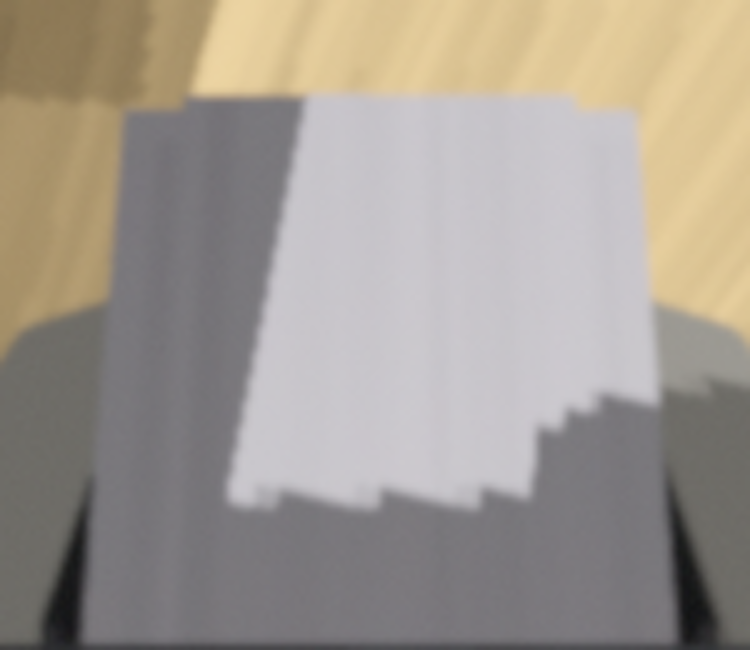

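```bash
python3 - <<'E'
from h import *
from scipy.spatial.transform import Rotation as R
W=get_calibration('wrist');o=bot.get_obs();Rt=R.from_quat(o['tcp_rot']).as_matrix();p=o['position']
piv=p-Rt[:,2]*.0188;f=K(W);L=[]
for (l,r,v) in [(205,307.4,192),(199.5,313,250),(196,316.4,298)]:
    d=f*.048/(r-l);q=np.array([((l+r)/2-W['cx'])/f*d,(v-W['cy'])/f*d,d])
    t=Rt.T@(W['pose'][:3,:3]@q+W['pose'][:3,3]-piv)*1000;L.append(t);print(t)
a=L[0]-L[2];print(np.linalg.norm(a),'tilt of face (down edge dir) from tool z:',np.degrees(np.arctan2(a[0],a[2])))
E
```

```text
[36.55466099  0.16419239 -2.30361343]
[ 17.11511579   0.17077339 -23.48540406]
[  2.26534783   0.14478774 -36.0164787 ]
48.086533029398694 tilt of face (down edge dir) from tool z: 45.48567914496623
```

Emit:
{"op": "drive_tool", "data": {
  "plan": [
    [[0,0,0,0,0,-15,40],[0,0,0,0,0,-35,40],[0,0,0,0,0,-55,40],[0,0,0,0,0,-70,40],[0,0,0,0,0,-80,40],[0,0,0,0,0,-87,40],[0,0,0,0,0,-90,40],[0,0,0,0,0,-92,40],[0,0,0,0,0,-92,40]]
  ]
}}

```text
t: 20.15
position: [0.6487, -0.1306, 0.0225]
tcp_rot: [0.562, 0.797, -0.127, 0.18]
force: [0.1, 0.2, -1.1]
finger_gap: 0.0477
```

```bash
python3 - <<'E'
from h import *
o=bot.get_obs();print(o['t'],o['position'],o['force'],o['finger_gap'])
s=get_image('scene');crop(s,150,130,320,280,4.5,'pics/s19.png')
E
```

```text
20.15 [ 0.64874469 -0.13057122  0.02249537] [ 0.13919219  0.1942922  -1.06950513] 0.04766399517273927
```

View pics/s19.png

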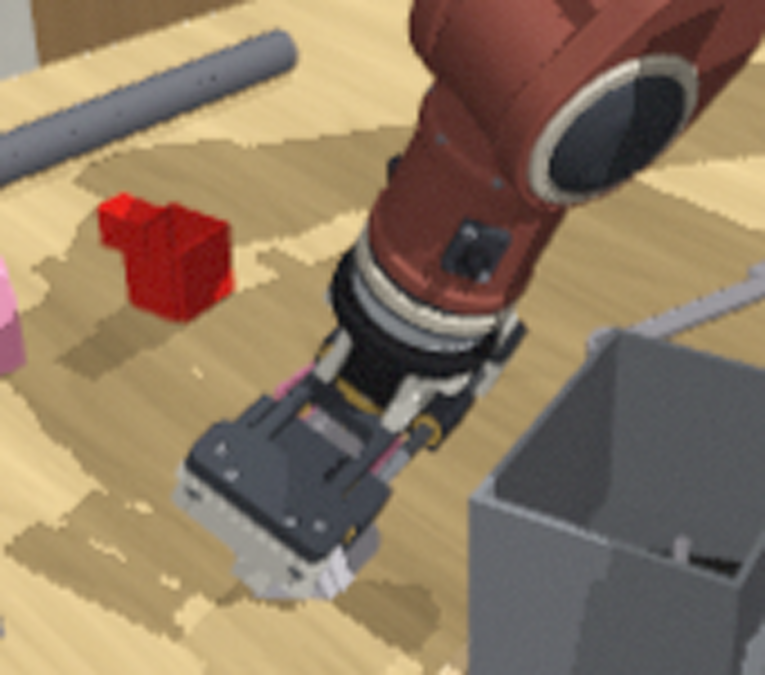

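Emit:
{"op": "drive_tool", "data": {
  "plan": [
    [[0,0,0,0,0,-3,40],[0,0,0,0,0,-6,40],[0,0,0,0,0,-9,40],[0,0,0,0,0,-11,40],[0,0,0,0,0,-11,40]]
  ],
  "grip_force": 8
}}

```text
t: 20.7
position: [0.6488, -0.1309, 0.0127]
tcp_rot: [0.562, 0.797, -0.127, 0.18]
force: [-2.4, 2.1, 7.7]
finger_gap: 0.0483
```

```bash
python3 - <<'E'
from h import *
o=bot.get_obs();print(o['t'],o['position'],o['force'],o['finger_gap'])
cv2.imwrite('pics/w20.png',get_image('wrist'))
E
```

```text
20.7 [ 0.64878714 -0.13094889  0.01273718] [-2.36764223  2.08790841  7.69875809] 0.04826804815518089
```

View pics/w20.png

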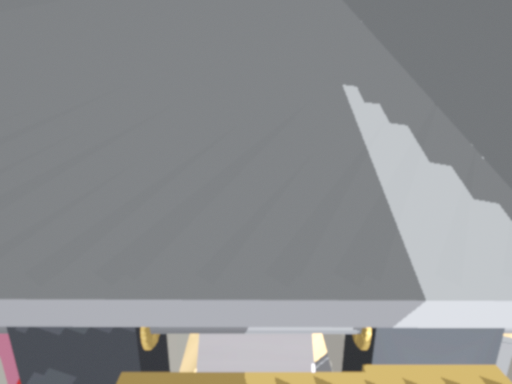

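```bash
python3 - <<'E'
from h import *
W=get_calibration('wrist');c=W['pose'][:3,3];d=c[:2]*1000-np.array([565.3,-33.5])
a=np.radians(19.5);print(c,'bin x',d@[np.cos(a),np.sin(a)],'out from wall y',d@[-np.sin(a),np.cos(a)])
E
```

```text
[0.60064261 0.00376799 0.13006786] bin x 45.75571900129792 out from wall y 23.332744778434922
```

Emit:
{"op": "drive_tool", "data": {
  "plan": [
    [[0,0,0,0,0,0,55],[0,0,0,0,0,0,62],[0,0,0,0,0,0,65],[0,0,0,0,0,3,65],[0,0,0,0,0,8,65],[0,0,0,0,0,15,65],[0,0,0,0,0,25,65],[0,0,0,0,0,40,65],[0,0,0,0,0,60,65],[0,0,0,0,0,85,65],[0,0,0,0,0,110,65],[0,0,0,0,0,130,65]]
  ]
}}

```text
t: 21.95
position: [0.6489, -0.131, 0.1442]
tcp_rot: [0.562, 0.797, -0.127, 0.181]
force: [0.7, -0.4, -0.1]
finger_gap: 0.0605
```

Emit:
{"op": "drive_tool", "data": {
  "plan": [
    [[4,1.5,0,0,0,5,70],[8,3,0,0,0,5,70],[12,4,0,0,0,5,70],[16,5.5,0,0,0,5,70],[20,7,0,0,0,5,70],[24,8.5,0,0,0,5,70],[24,8.5,0,0,0,5,70],[24,8.5,0,0,0,5,70]]
  ]
}}

```text
t: 22.75
position: [0.6483, -0.1312, 0.1469]
tcp_rot: [0.576, 0.817, -0.0, 0.001]
force: [-0.2, 0.4, -0.1]
finger_gap: 0.0652
```

```bash
python3 - <<'E'
from h import *
from scipy.spatial.transform import Rotation as R
o=bot.get_obs();print(o['t'],o['position'],o['force'],o['finger_gap'])
M=R.from_quat(o['tcp_rot']).as_matrix();print('toolz',M[:,2],'jaw',np.degrees(np.arctan2(M[1,1],M[0,1])))
cv2.imwrite('pics/w21.png',get_image('wrist'))
s=get_image('scene');crop(s,150,130,320,280,4.5,'pics/s21.png')
E
```

```text
22.75 [ 0.64826638 -0.131191    0.14690006] [-0.21191816  0.39009154 -0.11867433] 0.06518681024527899
toolz [ 9.71668430e-04 -1.25023211e-03 -9.99998746e-01] jaw 19.59573267299198
```

View pics/w21.png

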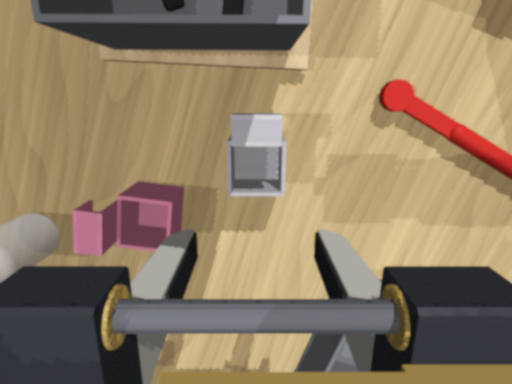

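View pics/s21.png

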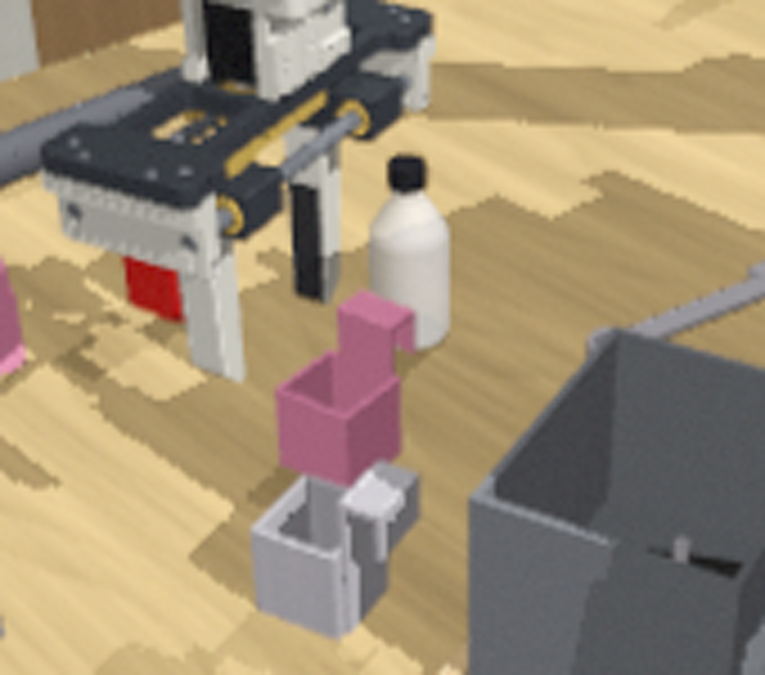

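```bash
python3 - <<'E'
from h import *
w=cv2.imread('pics/w21.png');crop(w,215,105,300,205,6,'pics/wc21.png')
E
```

```text
(no output)
```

View pics/wc21.png

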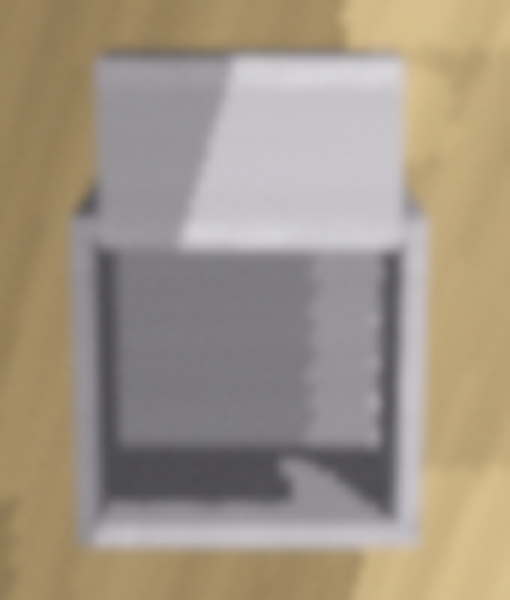

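```bash
python3 - <<'E'
from h import *
W=get_calibration('wrist')
f=lambda x,y,z:onz(W,215+x/6,105+y/6,z)[:2]*1000
q=[f(80,547,.05),f(420,545,.05),f(428,215,.05),f(72,217,.05)]
b=[f(97,58,.079),f(403,57,.079),f(404,246,.079),f(95,248,.079)]
ang=lambda a:np.degrees(np.arctan2(a[1],a[0]))
print(np.mean(q,0),np.linalg.norm(q[0]-q[1]),np.linalg.norm(q[1]-q[2]),ang(q[1]-q[0]),ang(q[2]-q[3]))
c=np.mean(b,0);a=np.radians(19.6);print('bridge->origin',c-34*np.array([-np.sin(a),np.cos(a)]),np.linalg.norm(b[0]-b[1]),np.linalg.norm(b[1]-b[2]),ang(b[1]-b[0]),ang(b[2]-b[3]))
print(bot.get_obs()['position'])
# bin near rim outer in w21: 
L=onz(W,35,23,.117)[:2]*1000;R=onz(W,310,21,.117)[:2]*1000
print('rim',L,R,np.linalg.norm(L-R),ang(R-L),(L+R)/2)
E
```

```text
[ 641.16481121 -106.91170746] 47.97072569849632 46.305525616371206 20.133396701026836 20.094888203808445
bridge->origin [ 640.87751169 -106.86367617] 35.801560584560605 22.10076730311208 19.953737507921492 20.145854158855943
[ 0.64831538 -0.12898071  0.14633324]
rim [494.5139372  -57.97627148] [635.57244379  -6.25066817] 150.24327046482776 20.13778962896488 [565.0431905  -32.11346982]
```

Emit:
{"op": "drive_tool", "data": {
  "plan": [
    [[0,0,0.5,-4,11,-10,70],[0,0,0.5,-7,22,-30,70],[0,0,0.5,-7,22.5,-60,70],[0,0,0.5,-7,22.5,-90,70],[0,0,0.5,-7,22.5,-112,70],[0,0,0.5,-7,22.5,-124,70],[0,0,0.5,-7,22.5,-129,70],[0,0,0.5,-7,22.5,-129,55],[0,0,0.5,-7,22.5,-129,40],[0,0,0.5,-7,22.5,-129,40],[0,0,0.5,-7,22.5,-129,40],[0,0,0.5,-7,22.5,-129,40]]
  ],
  "grip_force": 45
}}

```text
t: 24.05
position: [0.6423, -0.1084, 0.0185]
tcp_rot: [0.572, 0.82, 0.0, 0.001]
force: [-1.1, -0.2, 4.8]
finger_gap: 0.0478
```

Emit:
{"op": "drive_tool", "data": {
  "plan": [
    [[0,0,0,0,0,10,40],[0,0,0,0,0,30,40],[0,0,0,0,0,60,40],[0,0,0,0,0,90,40],[0,0,0,0,0,115,40],[0,0,0,0,0,125,40],[0,0,0,0,0,125,40],[0,0,0,0,0,125,40]]
  ]
}}

```text
t: 24.85
position: [0.6404, -0.1075, 0.1408]
tcp_rot: [0.572, 0.82, -0.0, -0.001]
force: [-0.4, 0.0, -1.6]
finger_gap: 0.0476
```

```bash
python3 - <<'E'
from h import *
from scipy.spatial.transform import Rotation as R
o=bot.get_obs();print(o['t'],o['position'],o['force'],o['finger_gap'])
M=R.from_quat(o['tcp_rot']).as_matrix();print('toolz',M[:,2],'jaw',np.degrees(np.arctan2(M[1,1],M[0,1])))
cv2.imwrite('pics/w22.png',get_image('wrist'))
crop(get_image('scene'),170,90,350,280,4,'pics/s22.png')
E
```

```text
24.85 [ 0.6404219  -0.10754895  0.14082571] [-0.41230775  0.01989276 -1.58977197] 0.04763408248221792
toolz [-2.58714949e-03  8.12337750e-04 -9.99996323e-01] jaw 20.16233817936892
```

View pics/w22.png

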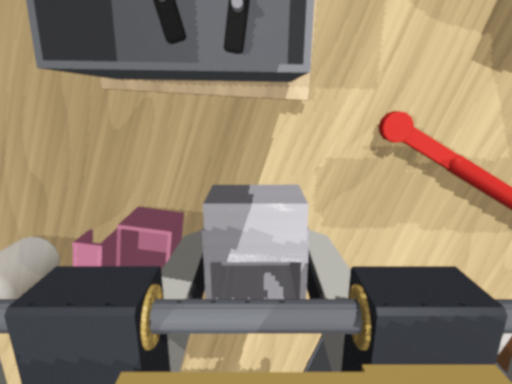

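View pics/s22.png

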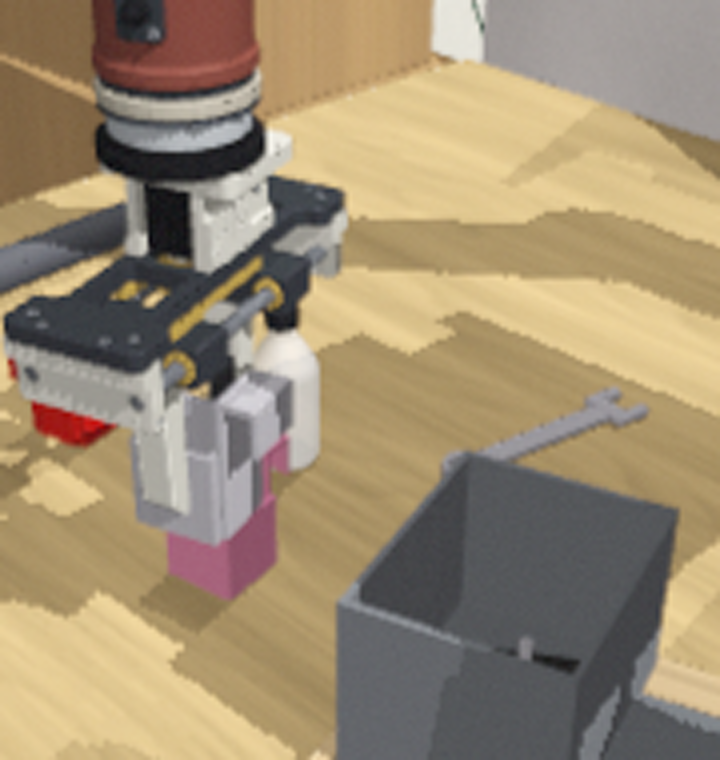

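```bash
python3 - <<'E'
from h import *
W=get_calibration('wrist');p=bot.get_obs()['position'];print(p,bot.get_obs()['t'])
w=cv2.imread('pics/w22.png');crop(w,20,50,330,90,2.5,'pics/wc22a.png');crop(w,190,175,325,305,5,'pics/wc22.png')
E
```

```text
[ 0.64018396 -0.10755411  0.14018288] 24.95
```

View pics/wc22a.png

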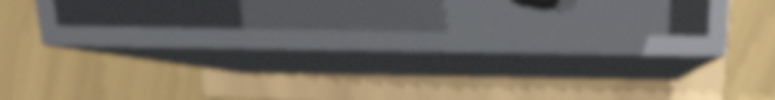

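View pics/wc22.png

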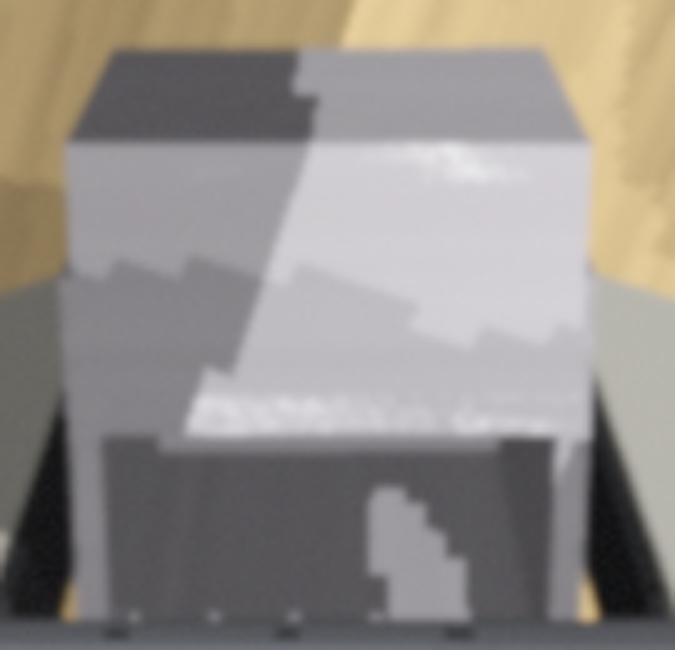

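```bash
python3 - <<'E'
from h import *
from scipy.spatial.transform import Rotation as R
W=get_calibration('wrist');o=bot.get_obs();p=o['position'];Rt=R.from_quat(o['tcp_rot']).as_matrix();f=K(W)
ang=lambda a:np.degrees(np.arctan2(a[1],a[0]))
L=onz(W,36.8,68,.117)[:2]*1000;Rr=onz(W,310,72,.117)[:2]*1000
mid=(L+Rr)/2;print('rim',L,Rr,np.linalg.norm(L-Rr),ang(Rr-L),mid)
for z in (.195,.198,.201,.204):
    b=[onz(W,190+x/5,175+y/5,z)*1000 for x,y in [(68,143),(590,143),(588,437),(66,437)]]
    print(z,np.mean(b,0)[:2],np.linalg.norm(b[0]-b[1]),np.linalg.norm(b[1]-b[2]))
for n,l,r,v,wd in [('front',68,590,143,36),('back',66,590,437,36),('lipbottom',112,545,50,36)]:
    d=f*wd/((r-l)/5)/1000;q=np.array([((l+r)/2/5+190-W['cx'])/f*d,(v/5+175-W['cy'])/f*d,d])
    P=W['pose'][:3,:3]@q+W['pose'][:3,3];print(n,P*1000,'tool',Rt.T@(P-p)*1000)
E
```

```text
rim [494.0624566  -59.58915101] [635.9441407   -9.73482574] 150.38572415895268 19.360433357333267 [565.00329865 -34.66198838]
0.195 [629.71118996 -78.871919  ] 37.97006236953139 23.718583866637253
0.198 [629.27711891 -77.65994398] 36.95750912373969 23.086076897172404
0.201 [628.84304785 -76.44796896] 35.9449558779481 22.453569927707466
0.204 [628.4089768  -75.23599393] 34.9324026321564 21.82106295824264
front [625.06709643 -65.93082681 200.83648226] tool [ 4.44087702e+01 -4.46347921e-02 -6.05618368e+01]
back [631.6682628  -84.03706552 206.85386325] tool [ 25.14930215  -0.10742313 -66.61898957]
lipbottom [624.85055792 -65.6571555  176.765609  ] tool [ 44.69039237  -0.074886   -36.49010028]
```

Emit:
{"op": "drive_tool", "data": {
  "plan": [
    [[0,0,-0.5,-4,3,0,40],[0,0,-0.5,-9,7,-3,40],[0,0,-0.5,-15,11,-8,40],[0,0,-0.5,-21,16,-14,40],[0,0,-0.5,-27,21,-20,40],[0,0,-0.5,-33,25,-27,40],[0,0,-0.5,-37,28,-33,40],[0,0,-0.5,-37.5,28.5,-36,40],[0,0,-0.5,-37.5,28.5,-37,40],[0,0,-0.5,-37.5,28.5,-37,40],[0,0,-0.5,-37.5,28.5,-37,40]]
  ]
}}

```text
t: 26.05
position: [0.6044, -0.0799, 0.1054]
tcp_rot: [0.576, 0.817, 0.0, 0.0]
force: [-0.0, -0.2, -1.4]
finger_gap: 0.0479
```

```bash
python3 - <<'E'
from h import *
o=bot.get_obs();print(o['t'],o['position'],o['force'],o['finger_gap'])
cv2.imwrite('pics/w23.png',get_image('wrist'))
crop(get_image('scene'),190,120,350,280,4.5,'pics/s23.png')
w=cv2.imread('pics/w23.png');crop(w,50,90,350,300,2.6,'pics/wc23.png')
E
```

```text
26.05 [ 0.60440001 -0.07994891  0.10538641] [-0.04477719 -0.15154381 -1.43724833] 0.04793351436120445
```

View pics/wc23.png

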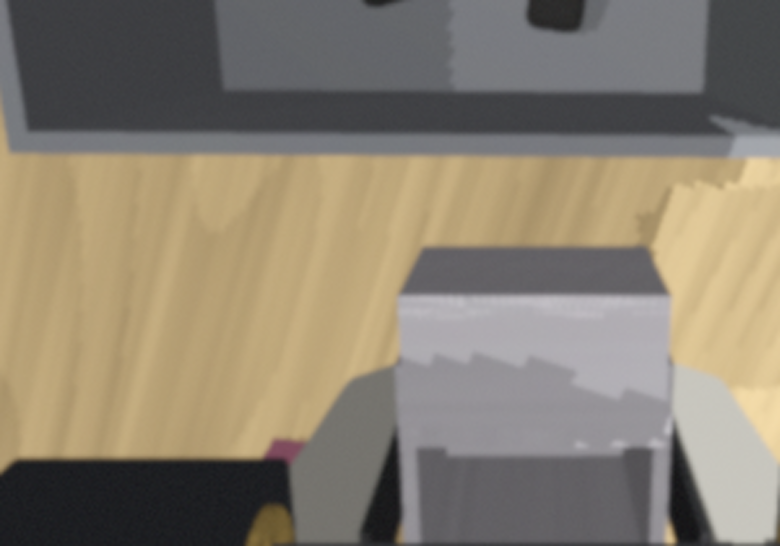

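View pics/s23.png

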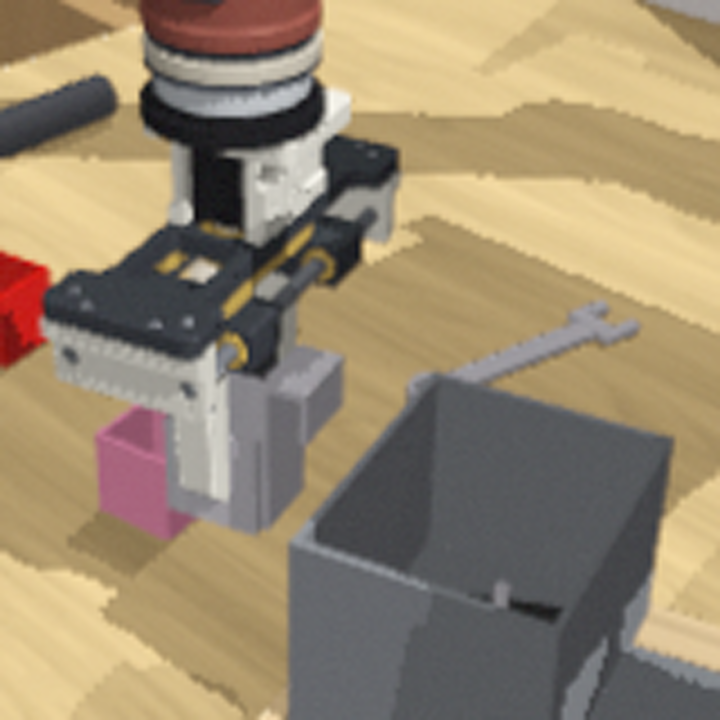

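```bash
cat > meas.py <<'E'
from h import *
def meas(rimL,rimR,br,off=(0,0)):
    W=get_calibration('wrist');o=bot.get_obs();p=o['position'];print('tcp',p,o['t'])
    L=onz(W,*rimL,.117)[:2]*1000;R=onz(W,*rimR,.117)[:2]*1000
    x=(R-L)/np.linalg.norm(R-L);y=np.array([-x[1],x[0]]);print('rim yaw',np.degrees(np.arctan2(x[1],x[0])),L,R,'y',y)
    for z in (p[2]+.058,p[2]+.061,p[2]+.064):
        b=np.array([onz(W,*q,z)[:2]*1000 for q in br]);c=b.mean(0)
        print('z',z,c,'w',np.linalg.norm(b[0]-b[1]),np.linalg.norm(b[1]-b[2]),'bridge to wall centre y:',(L+2*y-c)@y,'bridge c from TCP y',(c-p[:2]*1000)@y, 'bx yaw',np.degrees(np.arctan2(*(b[1]-b[0])[::-1])))
E
python3 - <<'E'
from meas import *
g=lambda x,y:(50+x/2.6,90+y/2.6)
meas(g(15,152.5),g(775,157),[g(400,296),g(669,296),g(671,453),g(398,453)])
E
```

```text
tcp [ 0.60430952 -0.07986044  0.10542173] 26.15
rim yaw 19.30744149789041 [495.066197   -59.27535041] [627.38235285 -12.91959819] y [-0.33063697  0.94375802]
z 0.16342172821533124 [593.49818782 -50.13646409] w 36.53710138549543 23.76443741092215 bridge to wall centre y: 25.92035791557199 bridge c from TCP y 31.626867549994795 bx yaw 19.64846611567754
z 0.16642172821533124 [593.05690221 -48.90465848] w 35.53257345996102 23.11107301942278 bridge to wall centre y: 24.61192615788411 bridge c from TCP y 32.935299307682676 bx yaw 19.648466115677582
z 0.16942172821533125 [592.6156166  -47.67285287] w 34.528045534426816 22.45770862792337 bridge to wall centre y: 23.30349440019616 bridge c from TCP y 34.243731065370625 bx yaw 19.64846611567749
```

Emit:
{"op": "drive_tool", "data": {
  "plan": [
    [[0,0,0,-1,2.5,0,40],[0,0,0,-2,5.5,0,40],[0,0,0,-3,9,0,40],[0,0,0,-4.5,12.5,0,40],[0,0,0,-5.5,16,0,40],[0,0,0,-6.5,19,0,40],[0,0,0,-7.5,21.5,0,40],[0,0,0,-8,23,0,40],[0,0,0,-8.5,24,0,40],[0,0,0,-8.5,24,0,40],[0,0,0,-8.5,24,0,40]]
  ]
}}

```text
t: 27.25
position: [0.5955, -0.0557, 0.1052]
tcp_rot: [0.576, 0.817, -0.0, 0.0]
force: [0.7, -0.3, -1.7]
finger_gap: 0.0477
```

```bash
python3 - <<'E'
from h import *
o=bot.get_obs();print(o['t'],o['position'],o['force'],o['finger_gap'])
cv2.imwrite('pics/w24.png',get_image('wrist'))
crop(get_image('scene'),210,140,330,260,6,'pics/s24.png')
w=cv2.imread('pics/w24.png');crop(w,50,90,350,300,2.6,'pics/wc24.png')
E
```

```text
27.25 [ 0.59546865 -0.05569621  0.10517965] [ 0.67109023 -0.33251138 -1.69888855] 0.04771786751653662
```

View pics/wc24.png

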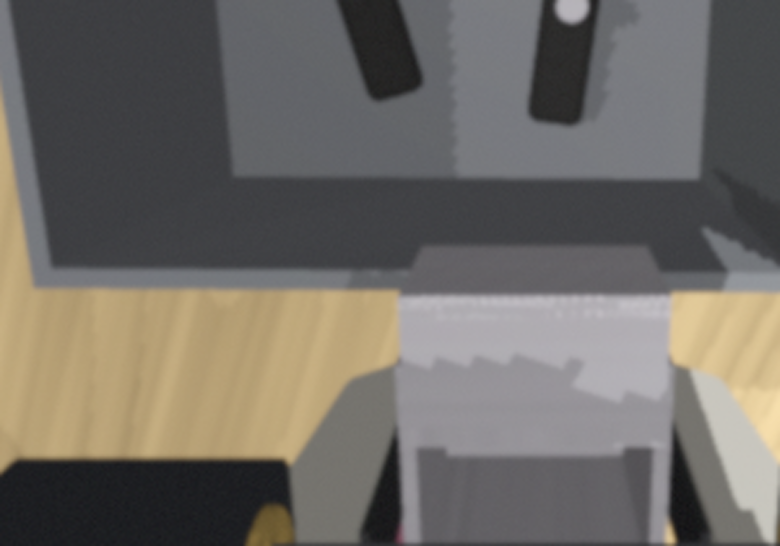

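View pics/s24.png

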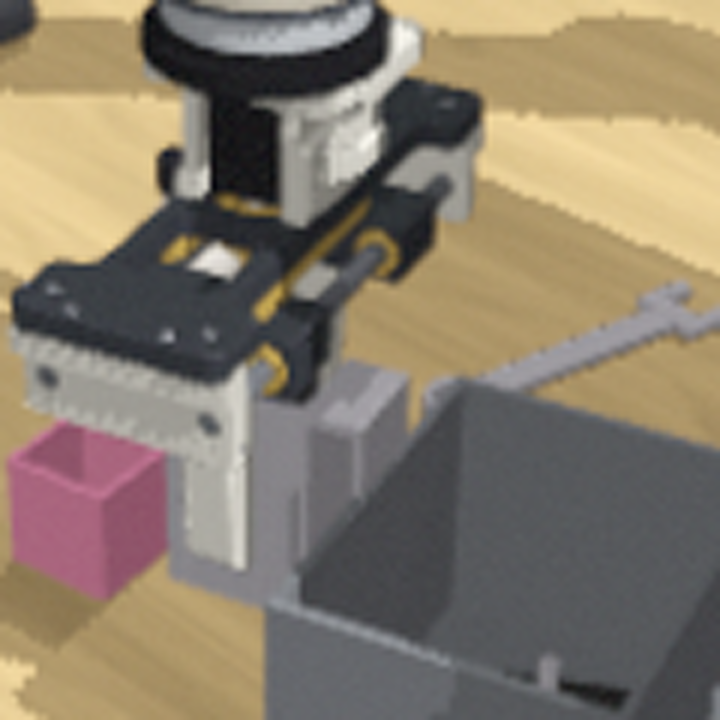

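```bash
python3 - <<'E'
from meas import *
g=lambda x,y:(50+x/2.6,90+y/2.6)
meas(g(37,287.5),g(775,292),[g(400,296),g(669,296),g(671,453),g(398,453)])
W=get_calibration('wrist');L=onz(W,*g(37,287.5),.117)*1000
y=np.array([-.331,.944])
p=onz(W,*g(535,246),.140)*1000;print('lip outer bottom beyond wall outer', (p-L)[:2]@y, 'expect 13 if centred (wall centre at 2, lip outer=+11)')
E
```

```text
tcp [ 0.59543872 -0.05576055  0.10515894] 27.35
rim yaw 19.293192918256697 [494.86417175 -59.74866952] [629.20662411 -12.72052909] y [-0.33040226  0.94384021]
z 0.16315893952063762 [584.69373926 -26.05155236] w 36.540960851564854 23.759269779346162 bridge to wall centre y: -0.12480197441620433 bridge c from TCP y 31.590715265091223 bx yaw 19.660172350149328
z 0.16615893952063762 [584.25477039 -24.82026723] w 35.53654875454854 23.106191769723036 bridge to wall centre y: -1.4319747022232714 bridge c from TCP y 32.89788799289829 bx yaw 19.66017235014921
z 0.16915893952063762 [583.81580151 -23.5889821 ] w 34.53213665753189 22.453113760100013 bridge to wall centre y: -2.7391474300303384 bridge c from TCP y 34.20506072070536 bx yaw 19.660172350149267
lip outer bottom beyond wall outer 14.878982462109347 expect 13 if centred (wall centre at 2, lip outer=+11)
```

Emit:
{"op": "drive_tool", "data": {
  "plan": [
    [[0,0,0,0,0,-2,40],[0,0,0,0,0,-5,40],[0,0,0,0,0,-9,40],[0,0,0,0,0,-13,40],[0,0,0,0,0,-17,40],[0,0,0,0,0,-21,40],[0,0,0,0,0,-25,40],[0,0,0,0,0,-29,40],[0,0,0,0,0,-32,40],[0,0,0,0,0,-32,40]]
  ]
}}

```text
t: 28.35
position: [0.5951, -0.0555, 0.0726]
tcp_rot: [0.576, 0.817, -0.0, -0.0]
force: [-0.7, 0.3, -1.9]
finger_gap: 0.0473
```

```bash
python3 - <<'E'
from h import *
o=bot.get_obs();print(o['t'],o['position'],o['force'],o['finger_gap'])
cv2.imwrite('pics/w25.png',get_image('wrist'))
crop(get_image('scene'),210,140,330,260,6,'pics/s25.png')
w=cv2.imread('pics/w25.png');crop(w,50,90,350,300,2.6,'pics/wc25.png')
E
```

```text
28.35 [ 0.5950688  -0.05546162  0.07258883] [-0.68827467  0.25952537 -1.86090488] 0.047284316442239
```

View pics/wc25.png

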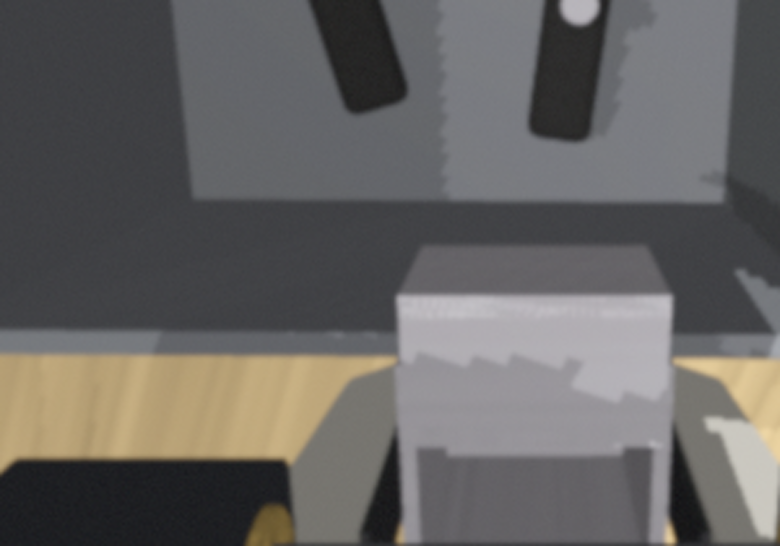

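View pics/s25.png

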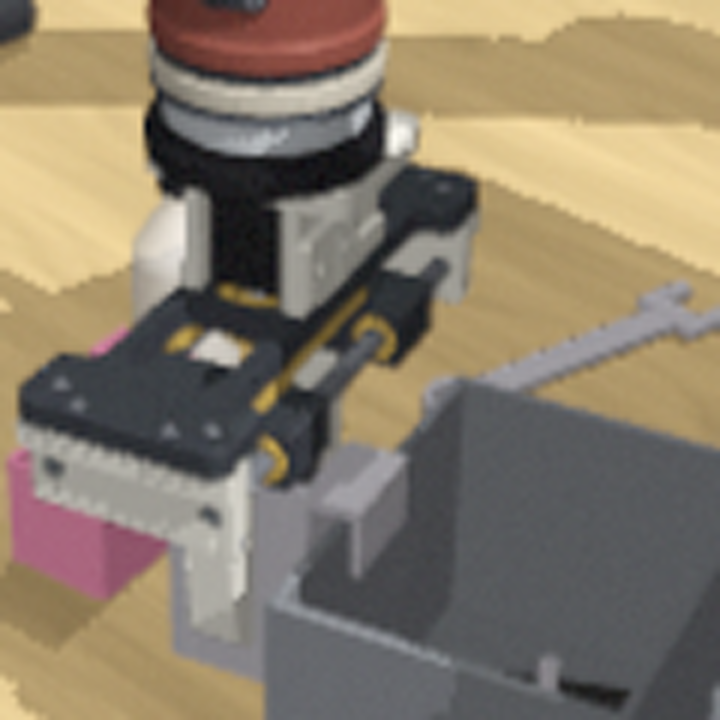

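Emit:
{"op": "drive_tool", "data": {
  "plan": [
    [[0,0,0,0,0,-2,40],[0,0,0,0,0,-4,40],[0,0,0,0,0,-6,40],[0,0,0,0,0,-8,40],[0,0,0,0,0,-10,40],[0,0,0,0,0,-11,40],[0,0,0,0,0,-12,40],[0,0,0,0,0,-12,40]]
  ]
}}

```text
t: 29.25
position: [0.5953, -0.0555, 0.061]
tcp_rot: [0.576, 0.817, -0.0, -0.0]
force: [0.3, -0.2, -0.5]
finger_gap: 0.0477
```

```bash
python3 - <<'E'
from h import *
o=bot.get_obs();print(o['t'],o['position'],o['force'],o['finger_gap'])
cv2.imwrite('pics/w26.png',get_image('wrist'))
w=cv2.imread('pics/w26.png');crop(w,50,90,350,300,2.6,'pics/wc26.png')
crop(get_image('scene'),210,140,330,260,6,'pics/s26.png')
E
```

```text
29.25 [ 0.59534202 -0.05550586  0.06101429] [ 0.28963778 -0.24753186 -0.4708295 ] 0.04768954529044728
```

View pics/wc26.png

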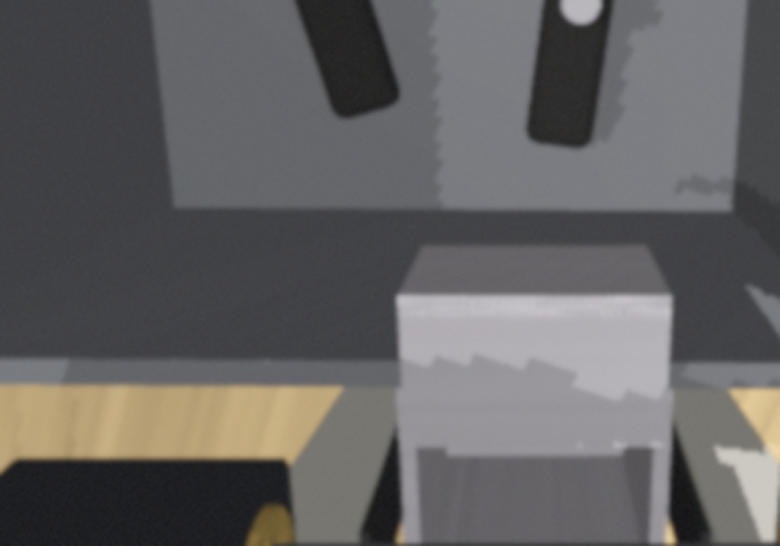

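View pics/s26.png

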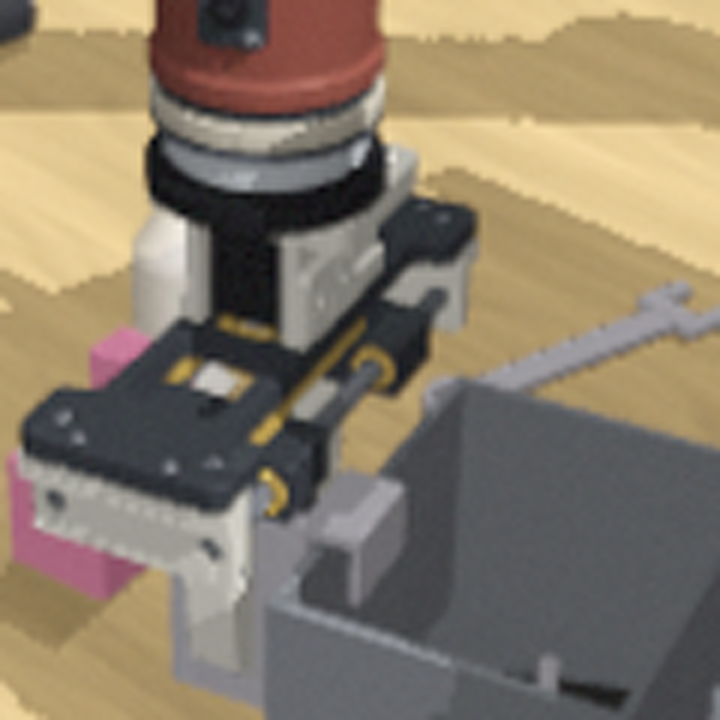

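Emit:
{"op": "drive_tool", "data": {
  "plan": [
    [[0,0,0,-0.5,1.5,0,40],[0,0,0,-1,2.5,0,40],[0,0,0,-1,2.5,-1,40],[0,0,0,-1,2.5,-1.5,40],[0,0,0,-1,2.5,-1.5,40],[0,0,0,-1,2.5,-1.5,40]]
  ]
}}

```text
t: 29.95
position: [0.5945, -0.0525, 0.0603]
tcp_rot: [0.576, 0.818, 0.0, -0.0]
force: [-1.3, 1.9, 6.0]
finger_gap: 0.0477
```

Emit:
{"op": "drive_tool", "data": {
  "plan": [
    [[0,0,0,0,0,0,54],[0,0,0,0,0,0,60],[0,0,0,0,0,0,70],[0,0,0,0,0,0,70],[0,0,0,0,0,0,70],[0,0,0,0,0,0,70]]
  ]
}}

```text
t: 30.55
position: [0.5944, -0.0531, 0.0595]
tcp_rot: [0.576, 0.817, -0.0, -0.0]
force: [0.3, -1.1, 1.3]
finger_gap: 0.065
```

```bash
python3 - <<'E'
from h import *
o=bot.get_obs();print(o['t'],o['position'],o['force'],o['finger_gap'])
cv2.imwrite('pics/w27.png',get_image('wrist'))
w=cv2.imread('pics/w27.png');crop(w,50,90,350,300,2.6,'pics/wc27.png')
E
```

```text
30.55 [ 0.59441358 -0.05312346  0.05954178] [ 0.25615602 -1.05043654  1.28619971] 0.06499511312676663
```

View pics/wc27.png

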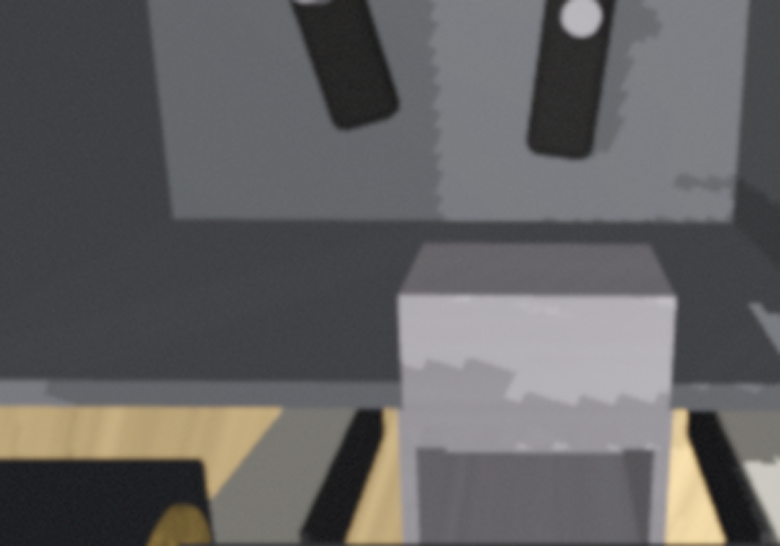

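Released and hanging. I'll rise straight up, then back away from the bin.

Emit:
{"op": "drive_tool", "data": {
  "plan": [
    [[0,0,0,0,0,5,70],[0,0,0,0,0,15,70],[0,0,0,0,0,30,70],[0,0,0,0,0,50,70],[0,0,0,0,0,75,70],[0,0,0,0,0,105,70],[0,0,0,0,0,130,70],[0,0,0,0,-10,150,70],[0,0,0,5,-30,160,70],[0,0,0,10,-60,165,70],[0,0,0,15,-80,165,70],[0,0,0,15,-80,165,70]]
  ]
}}

```text
t: 31.8
position: [0.6091, -0.1377, 0.226]
tcp_rot: [0.579, 0.816, -0.001, 0.002]
force: [-0.2, -0.4, 0.0]
finger_gap: 0.0654
```

```bash
python3 - <<'E'
from h import *
o=bot.get_obs();print(o['t'],o['position'],o['force'],o['finger_gap'])
cv2.imwrite('pics/w28.png',get_image('wrist'))
s=get_image('scene');crop(s,120,140,420,340,2.6,'pics/s28.png')
t=get_image('top');cv2.imwrite('pics/t28.png',t)
E
```

```text
31.8 [ 0.60907832 -0.13771293  0.22604725] [-0.15926851 -0.44016129  0.01405289] 0.0653883439941066
```

View pics/w28.png

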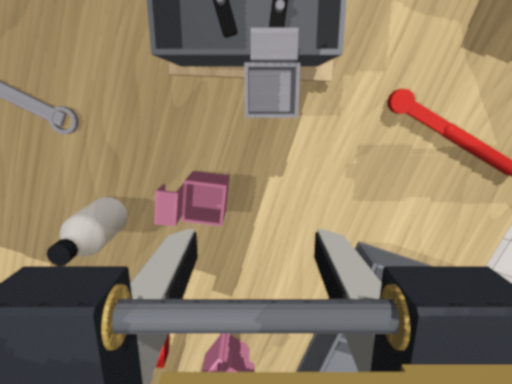

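View pics/s28.png

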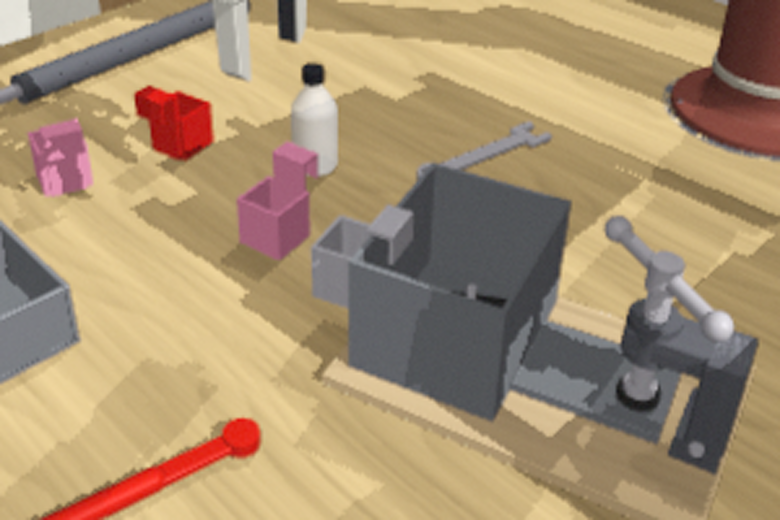

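View pics/t28.png

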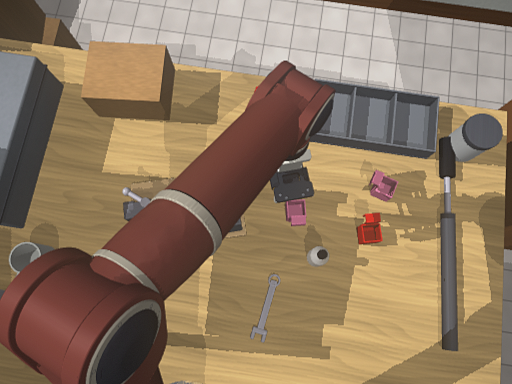

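Emit:
{"op": "drive_tool", "data": {
  "plan": [
    [[0,0,0,0,0,0,70],[0,0,0,0,0,0,70],[0,0,0,0,0,0,70]]
  ]
}}

```text
t: 32.25
position: [0.6094, -0.132, 0.2246]
tcp_rot: [0.575, 0.818, 0.0, -0.0]
force: [0.4, 0.1, 0.0]
finger_gap: 0.0652
```

```bash
python3 - <<'E'
from h import *
o=bot.get_obs();print(o['t'],o['position'],np.abs(o['qvel']).max(),o['force'])
s=get_image('scene');a=cv2.imread('pics/scene12.png');b=s[190:340,330:420].astype(int)-a[190:340,330:420]
print('clamp region diff px',(np.abs(b).max(2)>40).sum())
print(bot.job_done())
E
```

```text
32.25 [ 0.60944964 -0.13196083  0.22459629] 0.006276206075178172 [0.37008531 0.0636786  0.04940357]
clamp region diff px 0
the job is handed in; nothing more can be done
None
```

I clamped the bin, then hung the steel cup over the rim of the wall opposite the clamp, and handed the job in at about 32 s.

- **Clamp:** I turned the T-bar clockwise about 370° in two strokes. It ended at about 8.5 rad by bar angle and 8.6 by bar height, roughly 1.6 rad past meeting the foot. The clamp area of the scene image looked the same at the end as just after tightening.
- **First hang attempt failed:** the cup's lower edge most likely caught the bin's rim, because the arm overshot, and the cup pitched about 45° in the grip. I set it back upright on the table, gripped it again and approached slowly.
- **Cup:** on the second try it touched the rim at about 6 N. After release it hung upright by its hook, cup outside the wall and lip inside.
- **Bystanders:** the bottle is still at the same place in the top view, (318,257). The pink cup nearest the bin appeared about 2 pixels from where it began, within my reading error, so a slight nudge isn't ruled out.
- **Disagreements:** camera estimates differed by 2–5 mm in places. The distance used for hanging came from the wrist view.

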